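# Calibrate the bench scale with its test weight

## Robot

A 6-joint arm with a two-finger parallel gripper is mounted at the origin on the work surface; the furniture and walls round the work are solid. World frame = base frame: x ahead of the robot, y to its left, z up, the work surface at z = 0. Lengths are in m, angles in degrees, forces in N, time in s.
With the tool pointing down it reaches from about 0.275 to 0.875 m from the base axis. Payload 12.5 kg.
Tool frame: the origin (TCP) lies between the finger pads; the fingertips stand 8 mm ahead of it and the grasp point (between the pads) lies 11 mm behind it; x points along the fingers, y is the direction in which the jaws open and shut, and the axes are right-handed (so a half turn about x gives the same grasp; the last joint's range is limited). The gripper opens to 85 mm and grips with 20 to 120 N. Pads are 22 mm wide; open, the fingers measure 114 mm over their backs; the gripper's body (76 mm by 85 mm) begins 54 mm behind the grasp point. The pads swing forward as they close: fully open they stand 13 mm farther back than shut.
Start: joints at [-4.847, 20.094, 94.641, -0, 65.266, -4.847], TCP at [0.55, 0, 0.239] pointing down, gripper open.
Joint ranges: [-157.81, 157.81], [-45, 120.19], [0.68, 151.7], [-89.99, 269.99], [4.06, 180], [-164.3, 164.3]. Speed limits (degrees/s): [127.2, 127.2, 159.86, 180, 180, 180].

## Interface

Orientations are given as [roll, pitch, yaw] about the fixed x, y, z axes, in that order (R = Rz(yaw) Ry(pitch) Rx(roll)).
In Python, from cell import * gives the robot as it stands.
- The arm moves only by the tool servo_tool, never from a script. Its arguments are lists of equal length, an entry for each row: "rotation": the turn, a rotation vector about the tool's x, y, z in degrees, a list of three; "offset": the shift along the tool's x, y, z in units of 30 mm (1.0 is 30 mm), a list of three; "gripper": the finger opening in mm, from 0 to 85.4. A call has 1 to 5 rows; each row is the pose to reach, as a shift and turn from the pose commanded when the call began, along the tool's axes at that moment; what a row does not reach only later rows make up. A row lasts 1/12 s, in which the tool goes at most 41.7 mm and 7.16 degrees, less where a joint would pass 70% of its speed; a pose out of reach is approached as far as the arm can. A call with a gripper value outside its range is refused whole. The fingers move at their own pace and stop on an object; the grip force is fixed at half the most. Time passes only in rows, so rows that repeat a pose let the fingers close. It gives the time, the measured TCP pose, the force and the opening at its end, in the units of the state.
- observe(): the state, without advancing time (a new reading comes with each control period).
- grab_frame(name): name is "scene" or "side" or "wrist"; returns a dict with "pixels" (420x560x3 uint8, blue, green, red), "intrinsics" (3x3 intrinsics, pixels), "R" (3x3) and "t" (3): a world point X has camera coordinates R X + t. Camera axes: x right, y down, z forward; pixel columns grow to the right and rows downward; lengths in m; the calibration is good to about 2 mm. The wrist camera is an equidistant fisheye: a pixel r from the principal point sees the ray r / f radians off the axis. A picture is of the moment at which its call begins. There is no depth.
- hand_in(): hands the job in, once; it reports no verdict.
The state is a dict: "time_s": time; "joints": joint angles; "dq": joint speeds; "joint_efforts": joint torques, N m; "eef_pos": TCP position; "tool_rot": TCP orientation; "wrist_force": force on the tool from outside, world axes, zero at the start; "torque": the same for the moment, N m; "grip_width": opening from 0.0 (shut) to 1.0 (fully open).
Only numpy, scipy, OpenCV 4.12 (cv2) and the standard library are available. Lean on these libraries where they do the work, as an engineer would, in place of code of your own. Each camera call takes 0.05 s, during which the arm holds its last target.

## Task

Calibrate the bench scale: take the carton off the pan and stand it on the bench, then press the round zero key just until it clicks and let it come back up. Stand the large brass weight gently inside the ring on the pan, let go of it, and press the wide span key in the same way, just to its click, before putting the weight back upright in its own well in the wooden block. Never push a key on past its click towards its stop, do not press the square key, and leave the small weight and the other things on the bench where they are.

Things in the scene. Friction and masses are not known exactly. Their poses are not given: they have to be found in the camera images.
- scale: Bench scale, grey, 270 mm (its x) by 220 mm (y), fixed. Origin: centre of its underside, on the bench; x points from the key console (front, nearest the robot) to the pan, y left, z up. Pan: steel plate 156 x 186 mm centred at x = +47 mm, top 66 mm high. Three black keys in a row at x = -92 mm, tops 54.5 mm high, 14 mm above the deck: round (y = +68 mm), square (+12 mm), wide (-56 mm).
- pan_center (a point): Centre of the pan's top face (66 mm above the bench when unloaded), at the middle of an engraved ring of 100 mm diameter. Axes as the scale's. The whole foot of the weight has to stand inside the ring.
- pan (a joint): Downward travel of the cushioned pan, m: 0 unloaded, stop at 0.008. It yields about 1 mm per 3 N (the 0.5 kg weight sinks it 1.6 mm); more than 0.006 is an overload (a blow or heavy push).
- zero_key_top (a point): Centre of the top face of the round zero key, 32 mm diameter, at the left end of the row as seen from the robot. Pressed straight down.
- zero_key (a joint): Downward travel of the round key, m: 0 up, hard stop 0.0075. Snap dome: force climbs to a peak of about 6 N at 2 mm, drops (the click) to about 3 N at 5.3 mm, climbs again to the peak's value at 6.7 mm, so pressing to a force above the peak runs to the stop. Click made by 2.8 mm; beyond 6.5 mm is too far. Springs back.
- span_key_top (a point): Centre of the top face of the wide span key, 30 mm (scale's x) by 56 mm (scale's y), at the right end of the row. Pressed straight down.
- span_key (a joint): Downward travel of the wide key, m; same snap dome as the zero key: peak about 6 N at 2 mm, click made by 2.8 mm, valley of about 3 N at 5.3 mm, too far beyond 6.5 mm, hard stop 7.5 mm. Springs back.
- power_key_top (a point): Centre of the top face of the square 28 mm power key between the other two, not to be pressed.
- power_key (a joint): Downward travel of the square power key, m (same snap-dome).
- weight_block: Wooden block for the weights, 170 mm (its x) by 84 mm (y) by 24 mm high, fixed to the bench, on the left or the right of the scale. Origin at the centre of its underside. Two round wells 10 mm deep in its top: 50 mm diameter at x = -40 mm for the large weight, 38 mm diameter at x = +45 mm for the small one.
- large_well (a point): Centre of the floor of the large well (50 mm diameter, 10 mm deep, floor 14 mm above the bench). Axes as the block's.
- large_weight: Large brass test weight, 0.5 kg, 68 mm tall: cylinder 42 mm diameter and 42 mm high, narrow neck above, knob 28 mm diameter at the top. Origin at the centre of its underside, z up along its axis. Stands in the large well at the start.
- small_weight: Small brass weight, 0.2 kg, 52 mm tall, cylinder 29 mm diameter and 32 mm high with a knob, standing in the small well; not used. Origin at the centre of its underside.
- carton: White carton with a dark band, 45 mm (its x) by 60 mm (y) by 60 mm high, 0.12 kg, standing on the pan at the start. Origin at the centre of its underside, z up. Bench kept free for it: beside the scale on the sanding block's side, around 590 mm ahead of the robot's axis and 270 mm to the side (a fixed toggle clamp stands beyond, 640 mm ahead and 380 mm to the left).
- sanding_block: Brown sanding block, 112 mm by 64 mm by 32 mm high, lying on the other side of the scale from the weight block. Bystander. Origin at the centre of its underside.
- glue_bottle: White glue bottle with a pointed cap, 43 mm diameter, 120 mm tall, standing to the right behind the scale. Bystander. Origin at the centre of its underside.
- wood_offcut: Dark wood offcut, 85 mm by 60 mm by 48 mm high, to the left behind the scale. Bystander. Origin at the centre of its underside.
Mind the look-alikes: they are no part of the job. Several things look just like the weight_block: the one meant starts farthest to the robot's right. What is shaped like the carton but pink is not meant.

How it is judged:
By the outcome, as a careful person would: the job done as asked, in the order asked, and still so for the second after the job is handed in, with the robot touching nothing.
It also fails if it takes over 72 s, if anything falls off the work surface, if the arm or the gripper's body presses on something with over 40 N, if the wrist force passes 120 N, or if a joint passes its speed limit or range.

## Working session

There is one attempt and no reset: what is moved stays moved. The work goes in short steps, Python scripts to look and compute and a tool call to move; the robot and the scene stay as the last step left them, time stands still between calls to the robot, and variables do not carry over. Pictures are saved under pics/ and viewed, and the job is handed in when it is done.

Besides the shell and the picture viewer there is one more tool, called after ">>>" as name(argument=value, ...) on one line, values as JSON. servo_tool: Moves the arm, as the interface text tells. Its arguments: {"type":"object","properties":{"rotation":{"type":"array"},"offset":{"type":"array"},"gripper":{"type":"array"}},"required":["rotation","offset","gripper"]}

```bash
mkdir -p pics; ls; python3 - <<'E'
from cell import *
import cv2
print(observe())
for n in ["scene","side","wrist"]:
    f=grab_frame(n); cv2.imwrite(f"pics/{n}0.png",f["pixels"]); print(n,f["intrinsics"],f["R"],f["t"])
E
```

```text
pics
{'time_s': 0.0, 'joints': array([-4.84623462e+00,  2.01239704e+01,  9.46776711e+01, -1.83840118e-03,
        6.52646726e+01, -4.84770187e+00]), 'dq': array([ 0.08428373, -0.03889281,  0.00051963, -0.01796994,  0.07323345,
       -0.01782739]), 'joint_efforts': array([ 1.33101348e-03, -5.06107914e+01, -2.91406649e+01,  6.01447425e-06,
        4.57781483e-03,  4.96419239e-05]), 'eef_pos': array([5.49676164e-01, 5.50055281e-05, 2.38757138e-01]), 'tool_rot': array([-93.40611987,  89.93366494, 176.59611758]), 'wrist_force': array([ 0.54560174, -0.26395634,  0.62177193]), 'torque': array([-0.02401576,  0.02110871,  0.00990984]), 'grip_width': 0.9969671055561106}
scene [[479.12586125   0.         280.83065319]
 [  0.         479.12586125 216.33179076]
 [  0.           0.           1.        ]] [[-0.62579695 -0.77989956  0.01161293]
 [-0.56194634  0.44048452 -0.70013548]
 [ 0.54092004 -0.44466849 -0.71391557]] [0.39789766 0.30189485 1.17003995]
side [[425.68372049   0.         275.16561547]
 [  0.         425.68372049 210.37440974]
 [  0.           0.           1.        ]] [[-0.83592629 -0.54832253  0.02386701]
 [-0.30542889  0.42862017 -0.85029286]
 [ 0.45600485 -0.71807183 -0.52576841]] [0.46268742 0.15441581 1.13527583]
wrist [[325.1922621    0.         282.13712904]
 [  0.         325.1922621  206.22601834]
 [  0.           0.           1.        ]] [[ 9.99999702e-01 -5.07342911e-04 -5.81234480e-04]
 [-2.97934346e-04 -9.48873688e-01  3.15655880e-01]
 [-7.11663878e-04 -3.15655613e-01 -9.48873557e-01]] [-0.54994545 -0.04196676  0.38093716]
```

View pics/scene0.png

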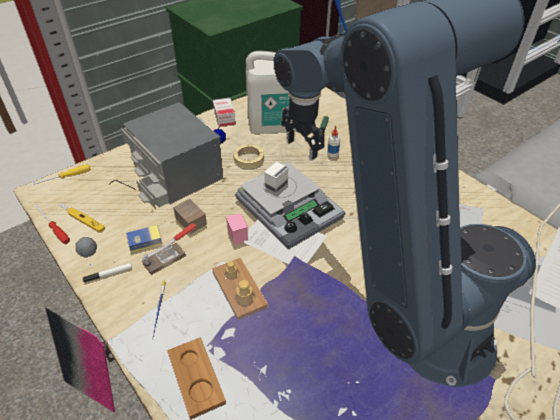

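View pics/side0.png

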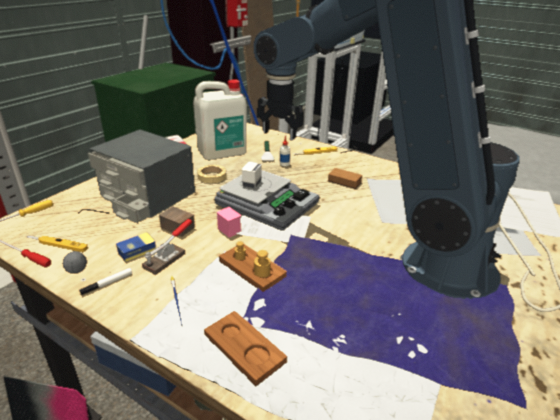

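View pics/wrist0.png

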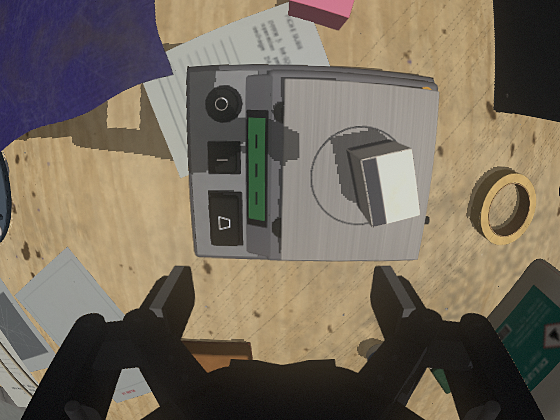

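```bash
cat > h.py <<'E'
from cell import *
import cv2, numpy as np
def ray(f,u,v,wrist=False):
    K=f["intrinsics"];R=np.array(f["R"]);t=np.array(f["t"])
    x=(u-K[0,2])/K[0,0];y=(v-K[1,2])/K[1,1]
    if wrist:
        r=np.hypot(x,y); d=np.array([x/r*np.sin(r),y/r*np.sin(r),np.cos(r)]) if r>1e-9 else np.array([0,0,1.])
    else: d=np.array([x,y,1.])
    return -R.T@t, R.T@d
def onz(f,u,v,z,wrist=False):
    c,d=ray(f,u,v,wrist); return c+d*(z-c[2])/d[2]
def proj(f,X,wrist=False):
    K=f["intrinsics"];p=np.array(f["R"])@np.array(X)+f["t"]
    if wrist:
        r=np.hypot(p[0],p[1]);th=np.arctan2(r,p[2]);q=p[:2]/r*th
    else: q=p[:2]/p[2]
    return np.array([K[0,0]*q[0]+K[0,2],K[1,1]*q[1]+K[1,2]])
def save(name,f,box=None,s=1):
    im=f["pixels"]
    if box: im=im[box[1]:box[3],box[0]:box[2]]
    if s!=1: im=cv2.resize(im,None,fx=s,fy=s,interpolation=cv2.INTER_CUBIC)
    cv2.imwrite("pics/"+name,im)
E
python3 - <<'E'
from h import *
import pickle
f={n:grab_frame(n) for n in ["scene","side","wrist"]}
pickle.dump(f,open("f0.pkl","wb"))
w=f["wrist"]
print("round",onz(w,224,104,.0545,1),"sq",onz(w,225,157,.0545,1),"wide",onz(w,225,222,.0545,1))
print("ring",onz(w,362,176,.066,1))
for p in [(362,160),(416,147),(420,222),(375,226)]: print("carton top?",onz(w,*p,.126,1))
print("sand side",onz(f["side"],345,178,.016),"block",onz(f["side"],252,268,.024),onz(f["side"],245,347,.024),"pink",onz(f["side"],229,222,.03))
print("wristbrown",onz(w,200,350,.032,1))
save("s1.png",f["scene"],(200,120,360,330),2.8); save("d1.png",f["side"],(180,140,380,300),4); save("w1.png",w,(180,50,450,270),2.9)
E
```

```text
round [0.49338497 0.07904349 0.0545    ] sq [0.49280729 0.02579445 0.0545    ] wide [ 0.4892533  -0.04406882  0.0545    ]
ring [0.62947374 0.00903208 0.066     ]
carton top? [0.6133024  0.03586113 0.126     ]
carton top? [0.65895292 0.04805777 0.126     ]
carton top? [ 0.67062866 -0.01715848  0.126     ]
carton top? [ 0.62886815 -0.02027003  0.126     ]
sand side [ 0.44089143 -0.28646779  0.016     ] block [0.41291974 0.32249144 0.024     ] [0.27756668 0.53363816 0.024     ] pink [0.58687493 0.19682787 0.03      ]
wristbrown [ 0.43085292 -0.25374722  0.032     ]
```

View pics/w1.png

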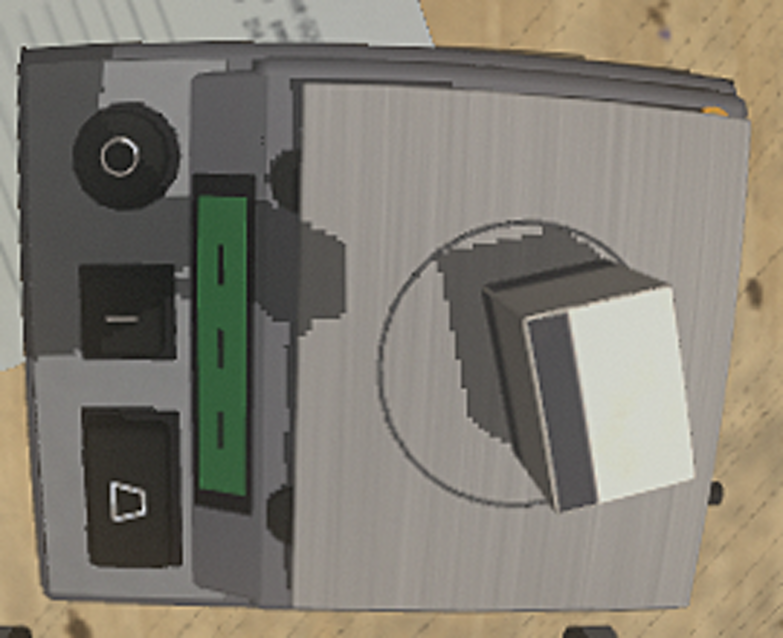

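View pics/s1.png

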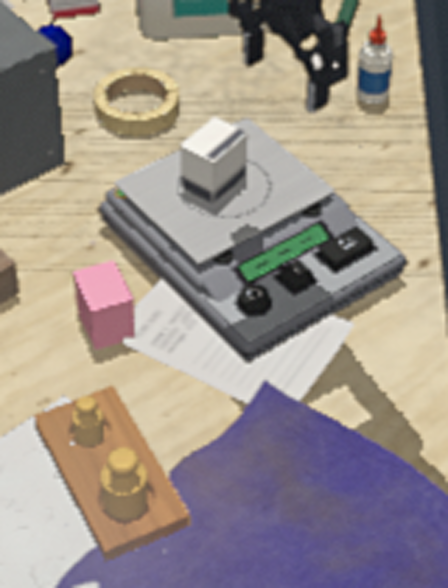

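View pics/d1.png

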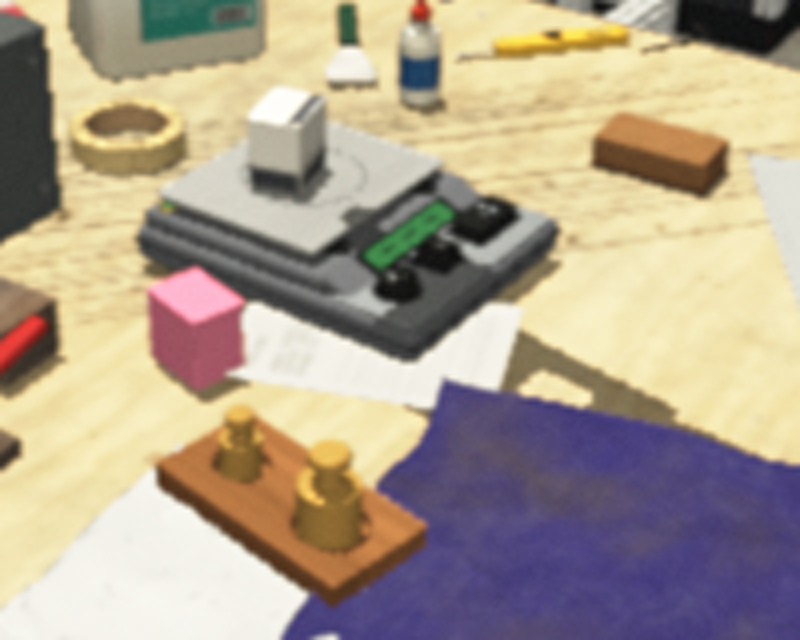

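```bash
python3 - <<'E'
from h import *
import pickle
from scipy.spatial.transform import Rotation as Ro
f=pickle.load(open("f0.pkl","rb")); w=f["wrist"]
s=observe(); print(Ro.from_euler('xyz',s['tool_rot'],degrees=True).as_matrix().round(3))
P=[onz(w,180+x/2.9,50+y/2.9,.1255,1) for x,y in [(527,318),(670,288),(693,477),(560,511)]]
P=np.array(P)[:,:2];print(P,P.mean(0));
for i in range(4):
    d=P[(i+1)%4]-P[i];print(np.hypot(*d),np.degrees(np.arctan2(d[1],d[0])))
# ring ellipse from crop extremes
print("ring", [onz(w,180+x/2.9,50+y/2.9,.066,1).round(4) for x,y in [(379,370),(530,220),(505,506),(440,255)]])
# keys
for n,b in dict(round=(73,102,180,210),sq=(79,263,176,360),wide=(82,405,182,568)).items():
    pass
# carton via scene & side: base edges
for X in [(.643,.012,.1255)]: print([proj(f[n],X).round(1) for n in("scene","side")])
# project scale prediction
th=np.radians(-1.9);O=np.array([.5831,.008]);R2=np.array([[np.cos(th),-np.sin(th)],[np.sin(th),np.cos(th)]])
im={n:cv2.resize(f[n]["pixels"],None,fx=1,fy=1) for n in f}
pts=[(-.031,-.093,.066),(.125,-.093,.066),(.125,.093,.066),(-.031,.093,.066)]
for i,n in enumerate(f):
    for p in pts+[(-.092,.068,.0545),(-.092,.012,.0545),(-.092,-.056,.0545)]+[(.047+.05*np.cos(a),.05*np.sin(a),.066) for a in np.linspace(0,6.2,20)]:
        xy=O+R2@np.array(p[:2]); q=proj(f[n],[*xy,p[2]],n=="wrist")
        cv2.circle(im[n],tuple(int(round(c*16)) for c in q),16,(0,0,255),-1,shift=4)
cv2.imwrite("pics/ov.png",cv2.resize(im["wrist"][50:270,180:450],None,fx=2.9,fy=2.9))
cv2.imwrite("pics/ov2.png",cv2.resize(im["scene"][150:250,220:350],None,fx=5,fy=5))
E
```

```text
[[-0.  1. -0.]
 [ 0. -0. -1.]
 [-1. -0. -0.]]
[[ 0.6131869   0.03604488]
 [ 0.65484236  0.04588026]
 [ 0.66878728 -0.01034411]
 [ 0.6273456  -0.02063983]] [0.64104053 0.0127353 ]
0.04280084119421622 13.284938866976907
0.05792788751875612 -76.07042957627111
0.04270145833323858 -166.04797367346725
0.058426243133149584 104.02437712633554
ring [array([0.5781, 0.0069, 0.066 ]), array([0.6277, 0.0588, 0.066 ]), array([ 0.6249, -0.0425,  0.066 ]), array([0.5976, 0.0462, 0.066 ])]
[array([276.7, 168.5]), array([250.5, 165.2])]
```

View pics/ov.png

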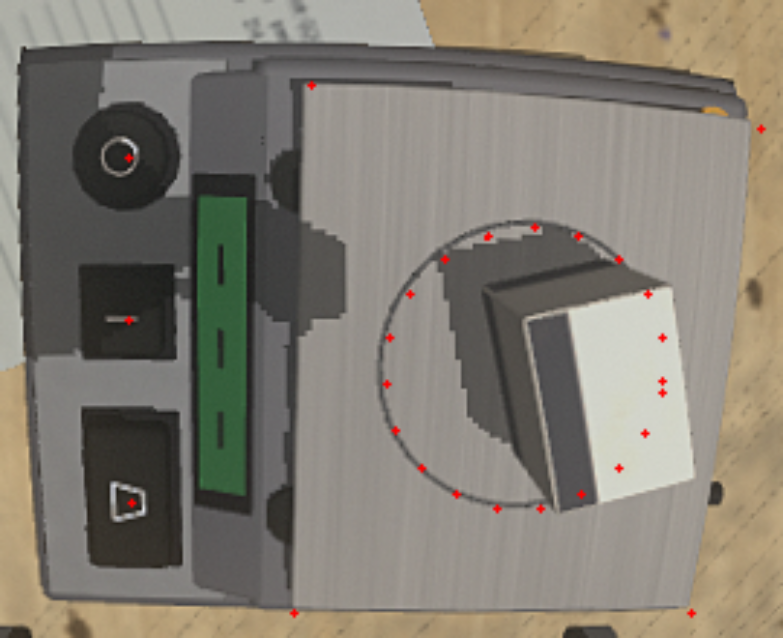

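View pics/ov2.png

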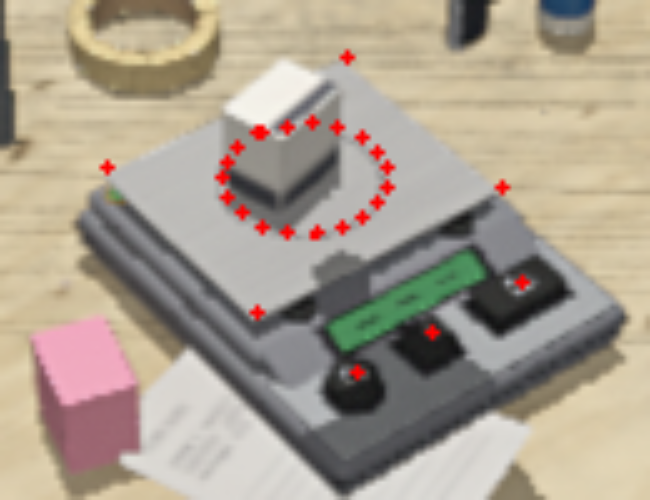

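>>> servo_tool(rotation=[[-7, 0, 0], [-13.7, 0, 0], [-13.7, 0, 0], [-13.7, 0, 0], [-13.7, 0, 0]], offset=[[0.7, 0.75, -0.1], [1.4, 1.5, -0.2], [2.1, 2.3, -0.3], [2.8, 3.03, -0.42], [2.8, 3.03, -0.42]], gripper=[85, 85, 85, 85, 85])

```text
time_s: 0.72
eef_pos: [0.6416, 0.0131, 0.1503]
tool_rot: [-108.6, 89.7, 175.1]
wrist_force: [0.8, 0.6, -1.4]
grip_width: 0.997
```

```bash
python3 - <<'E'
from h import *
s=observe(); print(s['eef_pos'],s['dq'].round(2),s['wrist_force'])
f=grab_frame("wrist"); save("w2.png",f); s=observe(); print(s['eef_pos'])
E
```

```text
[0.64158181 0.0131138  0.15027301] [-0.57 -5.37  3.33 -0.22  2.52 -0.62] [ 0.79397253  0.64265752 -1.36267379]
[0.64066804 0.01291023 0.15235212]
```

View pics/w2.png

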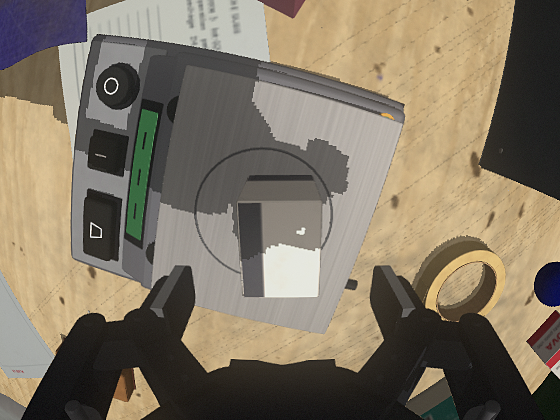

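>>> servo_tool(rotation=[[0, 0, 0], [0, 0, 0], [0, 0, 0], [0, 0, 0], [0, 0, 0]], offset=[[0.6, 0, 0], [1.2, 0, 0], [1.8, 0, 0], [2.1, 0, 0], [2.2, 0, 0]], gripper=[85, 85, 85, 85, 85])

```text
time_s: 1.18
eef_pos: [0.6401, 0.0125, 0.0888]
tool_rot: [-105.5, 89.9, 178.2]
wrist_force: [-0.3, 0.6, -0.8]
grip_width: 0.991
```

>>> servo_tool(rotation=[[0, 0, 0], [0, 0, 0], [0, 0, 0], [0, 0, 0], [0, 0, 0]], offset=[[0, 0, 0], [0, 0, 0], [0, 0, 0], [0, 0, 0], [0, 0, 0]], gripper=[40, 40, 40, 40, 40])

```text
time_s: 1.6
eef_pos: [0.6414, 0.0126, 0.0902]
tool_rot: [70.4, 89.9, -5.9]
wrist_force: [0.3, 0.1, 2.7]
grip_width: 0.521
```

```bash
python3 - <<'E'
from h import *
import pickle
f=pickle.load(open("f0.pkl","rb"))
print("bottle",onz(f["scene"],333,157,0),onz(f["side"],285,164,0))
print("sand top corners",[onz(f["side"],180+x/4,140+y/4,.032)[:2].round(3) for x,y in [(625,114),(727,150),(702,165),(596,142)]])
print([proj(f["side"],(.59,-.27,0)),proj(f["scene"],(.59,-.27,0))])
E
```

```text
bottle [ 0.68866516 -0.27482133  0.        ] [ 0.69536357 -0.28611833  0.        ]
sand top corners [array([ 0.488, -0.307]), array([ 0.382, -0.296]), array([ 0.388, -0.256]), array([ 0.484, -0.241])]
[array([306.47212797, 172.68164904]), array([352.06352748, 172.09324213])]
```

>>> servo_tool(rotation=[[0, 0, 0], [0, 0, 0], [0, 0, 0], [0, 0, 0], [0, 0, 0]], offset=[[-0.5, 0, 0], [-1.2, 0, 0], [-2.0, 0, 0], [-2.4, 0, 0], [-2.5, 0, 0]], gripper=[40, 40, 40, 40, 40])

```text
time_s: 2.02
eef_pos: [0.6419, 0.0126, 0.1667]
tool_rot: [73.5, 89.8, -2.8]
wrist_force: [0.6, 0.2, -1.3]
grip_width: 0.523
```

>>> servo_tool(rotation=[[0, 0, 0], [0, 0, 0], [0, 0, 0], [0, 0, 0], [0, 0, 0]], offset=[[0, -0.25, 0.6], [0, -0.8, 1.7], [0, -1.4, 3.0], [0, -2.0, 4.2], [0, -2.5, 5.4]], gripper=[40, 40, 40, 40, 40])

```text
time_s: 2.43
eef_pos: [0.605, -0.1641, 0.163]
tool_rot: [-119.8, 89.9, 164.0]
wrist_force: [0.6, 0.1, -1.8]
grip_width: 0.521
```

>>> servo_tool(rotation=[[0, 0, 0], [0, 0, 0], [0, 0, 0], [0, 0, 0], [0, 0, 0]], offset=[[0, -0.55, 1.1], [0, -1.05, 2.1], [0, -1.4, 2.9], [0.2, -1.51, 3.16], [0.6, -1.51, 3.16]], gripper=[40, 40, 40, 40, 40])

```text
time_s: 2.85
eef_pos: [0.5846, -0.2673, 0.1459]
tool_rot: [41.1, 89.9, -35.3]
wrist_force: [0.3, 0.8, -0.8]
grip_width: 0.519
```

```bash
python3 - <<'E'
from h import *
f=grab_frame("wrist"); save("w3.png",f); s=observe(); print(s['eef_pos'],s['grip_width'])
f=grab_frame("side"); save("d3.png",f,(180,80,400,240),3.6)
E
```

```text
[ 0.58356407 -0.26500972  0.14237204] 0.5159772756751662
```

View pics/w3.png

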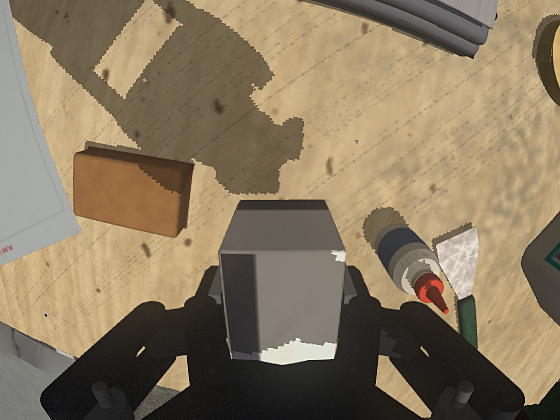

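View pics/d3.png

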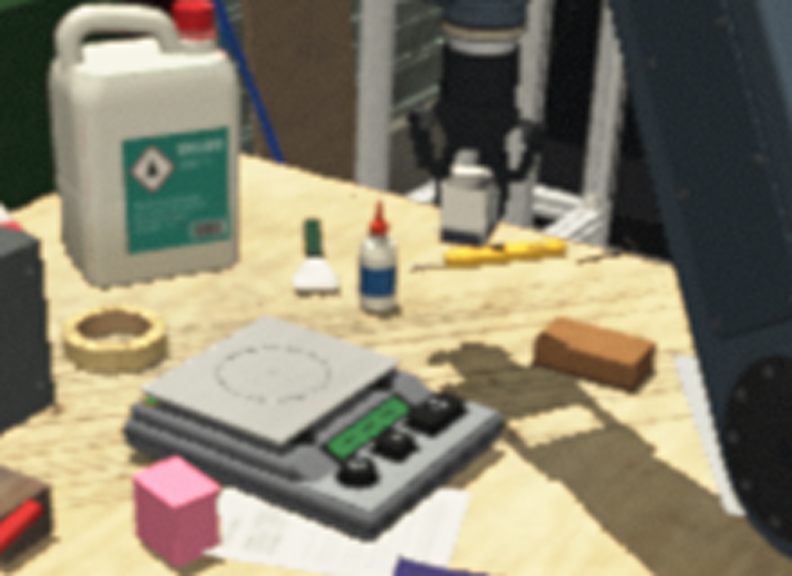

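>>> servo_tool(rotation=[[0, 0, 0], [0, 0, 0], [0, 0, 0], [0, 0, 0], [0, 0, 0]], offset=[[0.8, 0, 0], [1.8, 0, 0], [2.7, 0, 0], [3.2, 0, 0], [3.5, 0, 0]], gripper=[40, 40, 40, 40, 40])

```text
time_s: 3.37
eef_pos: [0.5841, -0.2629, 0.0385]
tool_rot: [-135.0, 89.8, 148.8]
wrist_force: [-0.0, 0.2, -1.4]
grip_width: 0.514
```

>>> servo_tool(rotation=[[0, 0, 0], [0, 0, 0], [0, 0, 0], [0, 0, 0], [0, 0, 0]], offset=[[0.1, 0, 0], [0.25, 0, 0], [0.4, 0, 0], [0.5, 0, 0], [0.5, 0, 0]], gripper=[40, 40, 40, 40, 40])

```text
time_s: 3.78
eef_pos: [0.5849, -0.2653, 0.0263]
tool_rot: [48.7, 90.0, -27.6]
wrist_force: [-0.5, 0.8, -1.4]
grip_width: 0.522
```

>>> servo_tool(rotation=[[0, 0, 0], [0, 0, 0], [0, 0, 0], [0, 0, 0]], offset=[[0.03, 0, 0], [0.06, 0, 0], [0.09, 0, 0], [0.09, 0, 0]], gripper=[40, 40, 40, 40])

```text
time_s: 4.12
eef_pos: [0.5851, -0.2656, 0.0255]
tool_rot: [44.7, 90.0, -31.6]
wrist_force: [-7.6, 4.5, 15.7]
grip_width: 0.517
```

>>> servo_tool(rotation=[[0, 0, 0], [0, 0, 0], [0, 0, 0], [0, 0, 0]], offset=[[-0.04, 0, 0], [-0.04, 0, 0], [-0.04, 0, 0], [-0.04, 0, 0]], gripper=[65, 65, 65, 65])

```text
time_s: 4.45
eef_pos: [0.5849, -0.2654, 0.0248]
tool_rot: [53.7, 90.0, -22.6]
wrist_force: [0.4, 0.2, 0.4]
grip_width: 0.762
```

>>> servo_tool(rotation=[[0, 0, 0], [0, 0, 0], [0, 0, 0], [0, 0, 0], [0, 0, 0]], offset=[[-0.4, 0, 0], [-1.2, 0, 0], [-2.4, 0, 0], [-3.6, 0, 0], [-4.5, 0, 0]], gripper=[65, 65, 65, 65, 65])

```text
time_s: 4.87
eef_pos: [0.5853, -0.2656, 0.1636]
tool_rot: [47.7, 89.8, -28.6]
wrist_force: [-0.0, 0.2, 0.7]
grip_width: 0.761
```

```bash
python3 - <<'E'
from h import *
f=grab_frame("wrist"); save("w4.png",f); s=observe(); print(s['eef_pos'],s['grip_width'],s['time_s'])
E
```

```text
[ 0.58719452 -0.26659639  0.1687632 ] 0.7590301542297722 4.9167
```

View pics/w4.png

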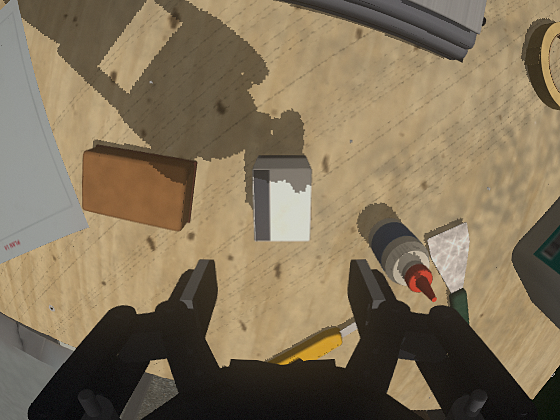

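>>> servo_tool(rotation=[[3, 0, 0], [6, 0, 0], [9, 0, 0], [12, 0, 0], [14.9, 0, 0]], offset=[[0, 0, -0.8], [0, -0.05, -2.1], [0, -0.1, -3.4], [0, -0.15, -4.7], [0, -0.2, -6.0]], gripper=[0, 0, 0, 0, 0])

```text
time_s: 5.33
eef_pos: [0.5356, -0.0905, 0.1603]
tool_rot: [78.4, 90.0, -13.0]
wrist_force: [1.4, 0.2, 0.1]
grip_width: 0.047
```

>>> servo_tool(rotation=[[0, 0, 0], [0, 0, 0], [0, 0, 0], [0, 0, 0], [0, 0, 0]], offset=[[0, -0.35, -1.2], [0.2, -0.7, -2.5], [0.6, -1.1, -3.7], [1.1, -1.45, -4.9], [1.5, -1.64, -5.66]], gripper=[0, 0, 0, 0, 0])

```text
time_s: 5.75
eef_pos: [0.4894, 0.0815, 0.1147]
tool_rot: [155.3, 90.0, 64.2]
wrist_force: [0.2, -0.9, -0.1]
grip_width: -0.004
```

```bash
python3 - <<'E'
from h import *
f=grab_frame("wrist"); save("w5.png",f); s=observe(); print(s['eef_pos'],s['grip_width'],s['time_s'],s['wrist_force'])
g=grab_frame("side"); save("d5.png",g,(200,120,340,240),5)
g2=grab_frame("scene"); save("s5.png",g2,(200,120,370,330),2.8)
s=observe(); print(s['eef_pos'])
E
```

```text
[0.48788303 0.0835423  0.11271497] 0.0001396509263566205 5.8 [-3.17353856  1.11851169 -3.38078746]
[0.49009422 0.08013004 0.1146524 ]
```

View pics/w5.png

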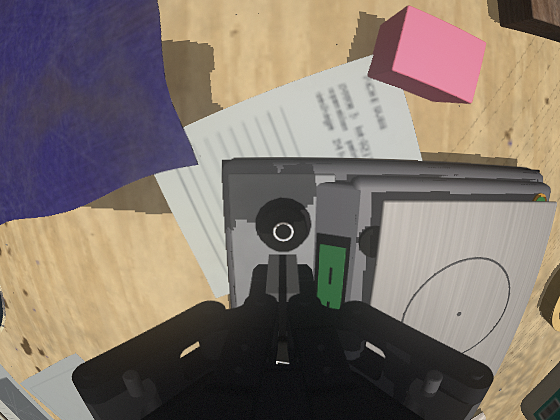

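View pics/d5.png

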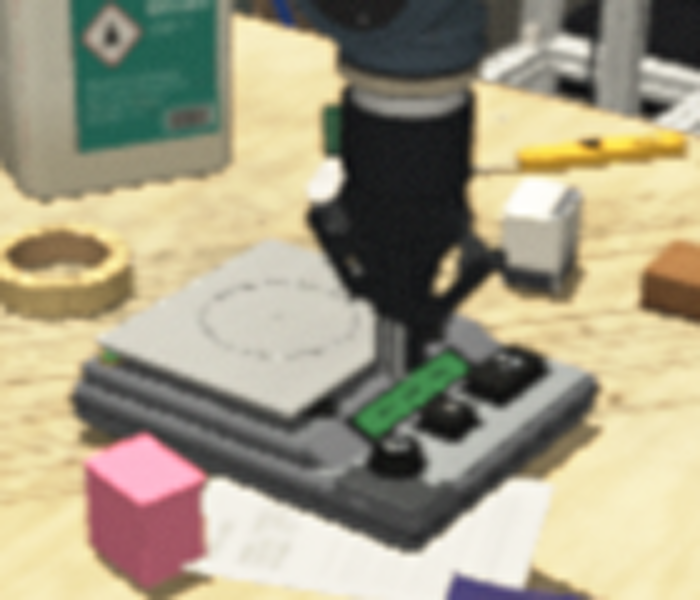

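View pics/s5.png

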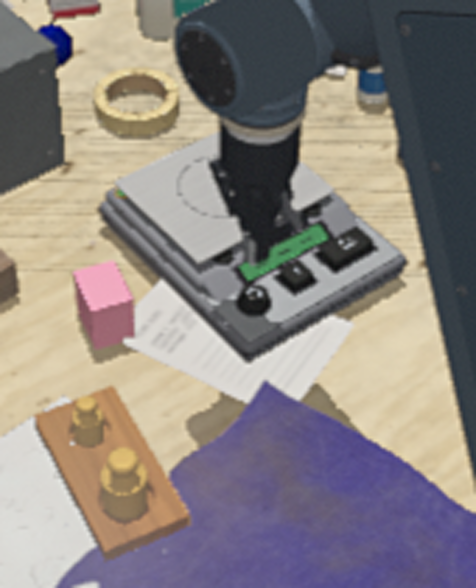

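```bash
python3 - <<'E'
from h import *
f=grab_frame("wrist"); s=observe(); print(s['eef_pos'])
save("w6.png",f)
p=f["pixels"]
g=cv2.cvtColor(p,cv2.COLOR_BGR2GRAY)
m=(g[215:250,265:303]>120).astype(np.uint8);M=cv2.moments(m,True);u,v=265+M['m10']/M['m00'],215+M['m01']/M['m00']
print(u,v,onz(f,u,v,.0545,1)); print("ring c",onz(f,459,314,.066,1))
print(proj(f,(.4909,.0789,.0545),1))
# block & weights
E
```

```text
[0.49090773 0.07915296 0.11520314]
284.2311320754717 237.68867924528303 [0.49169318 0.07328645 0.0545    ]
ring c [0.62969216 0.00605256 0.066     ]
[282.87258788 229.83880465]
```

View pics/w6.png

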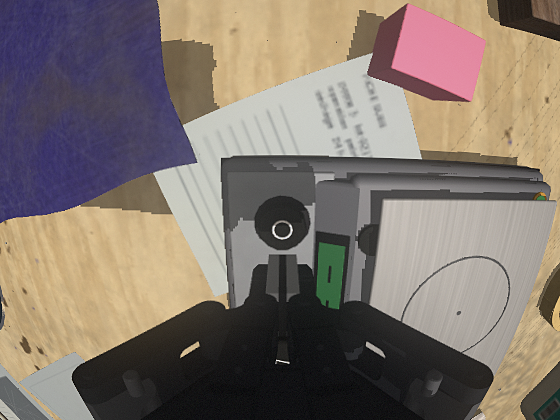

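>>> servo_tool(rotation=[[0, 0, 0], [0, 0, 0], [0, 0, 0], [0, 0, 0], [0, 0, 0]], offset=[[0.4, 0, 0], [0.8, 0, 0], [1.15, 0, 0], [1.35, 0, 0], [1.45, 0, 0]], gripper=[0, 0, 0, 0, 0])

```text
time_s: 6.37
eef_pos: [0.4908, 0.0782, 0.0708]
tool_rot: [-80.6, 90.0, -171.8]
wrist_force: [-0.9, 0.2, 0.1]
grip_width: -0.002
```

>>> servo_tool(rotation=[[0, 0, 0], [0, 0, 0], [0, 0, 0], [0, 0, 0], [0, 0, 0]], offset=[[0.03, 0, 0], [0.06, 0, 0], [0.1, 0, 0], [0.1, 0, 0], [0.1, 0, 0]], gripper=[0, 0, 0, 0, 0])

```text
time_s: 6.78
eef_pos: [0.4909, 0.0789, 0.0686]
tool_rot: [94.9, 90.0, 3.7]
wrist_force: [0.3, -0.8, 1.0]
grip_width: 0.004
```

```bash
python3 - <<'E'
from h import *
f=grab_frame("side"); s=observe(); print(s['eef_pos'],s['wrist_force'])
save("d7.png",f,(240,170,330,240),8)
f=grab_frame("wrist"); save("w7.png",f,(200,120,400,300),4)
s=observe(); print(s['eef_pos'],s['wrist_force'])
E
```

```text
[0.49085374 0.07893451 0.06852503] [0.35317535 0.47556256 1.23989049]
[0.49084479 0.07891944 0.06850915] [0.26396226 0.84501647 0.20766234]
```

View pics/d7.png

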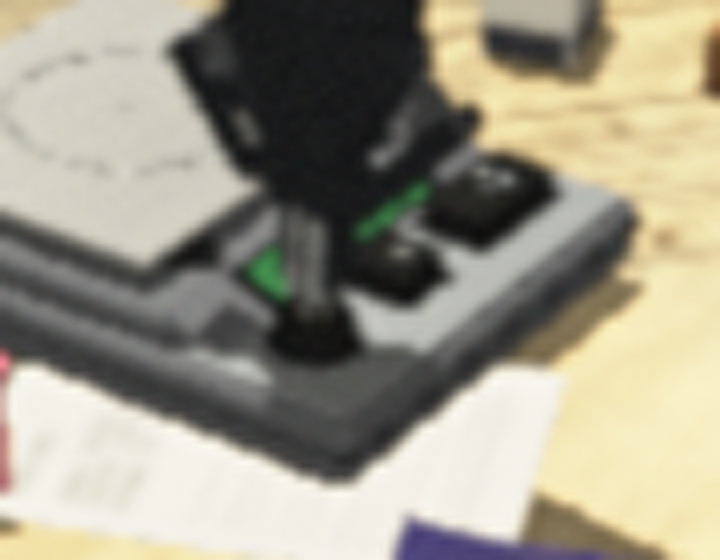

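View pics/w7.png

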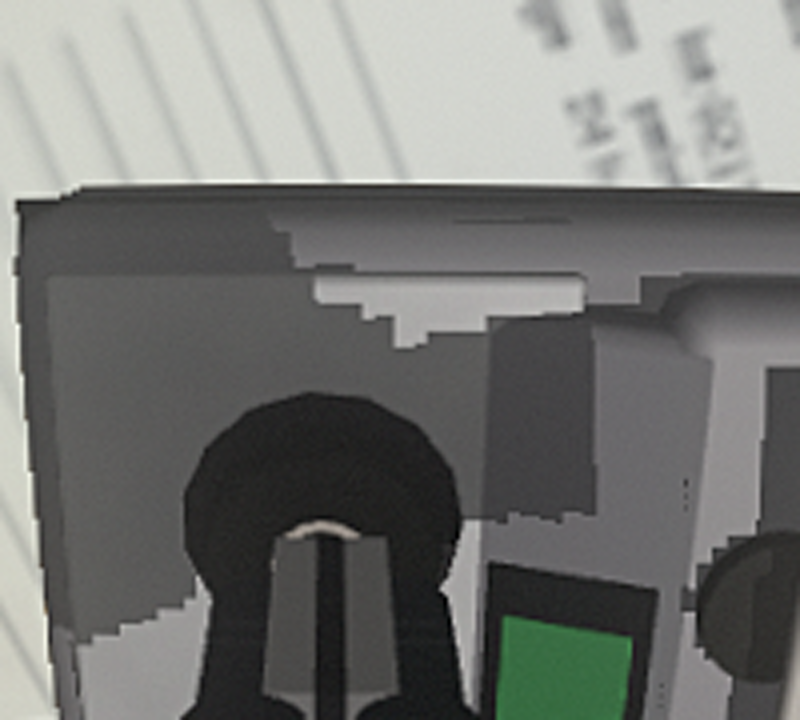

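>>> servo_tool(rotation=[[0, 0, 0], [0, 0, 0], [0, 0, 0], [0, 0, 0], [0, 0, 0]], offset=[[0.04, 0, 0], [0.08, 0, 0], [0.12, 0, 0], [0.16, 0, 0], [0.16, 0, 0]], gripper=[0, 0, 0, 0, 0])

```text
time_s: 7.3
eef_pos: [0.4906, 0.0789, 0.0632]
tool_rot: [-82.8, 90.0, -174.0]
wrist_force: [0.3, 0.2, 0.6]
grip_width: -0.0
```

>>> servo_tool(rotation=[[0, 0, 0], [0, 0, 0], [0, 0, 0]], offset=[[0.03, 0, 0], [0.05, 0, 0], [0.05, 0, 0]], gripper=[0, 0, 0])

```text
time_s: 7.55
eef_pos: [0.4908, 0.0789, 0.0621]
tool_rot: [72.6, 90.0, -18.6]
wrist_force: [-0.7, -0.3, 4.1]
grip_width: 0.004
```

>>> servo_tool(rotation=[[0, 0, 0], [0, 0, 0], [0, 0, 0]], offset=[[0.02, 0, 0], [0.035, 0, 0], [0.035, 0, 0]], gripper=[0, 0, 0])

```text
time_s: 7.8
eef_pos: [0.4908, 0.0789, 0.0611]
tool_rot: [92.5, 90.0, 1.3]
wrist_force: [-1.4, -0.5, 5.0]
grip_width: 0.003
```

>>> servo_tool(rotation=[[0, 0, 0], [0, 0, 0], [0, 0, 0]], offset=[[0.02, 0, 0], [0.035, 0, 0], [0.035, 0, 0]], gripper=[0, 0, 0])

```text
time_s: 8.05
eef_pos: [0.4908, 0.0789, 0.06]
tool_rot: [94.4, 90.0, 3.2]
wrist_force: [-1.7, -0.2, 5.3]
grip_width: -0.002
```

>>> servo_tool(rotation=[[0, 0, 0], [0, 0, 0], [0, 0, 0]], offset=[[0.02, 0, 0], [0.035, 0, 0], [0.035, 0, 0]], gripper=[0, 0, 0])

```text
time_s: 8.3
eef_pos: [0.4907, 0.0789, 0.0589]
tool_rot: [87.4, 90.0, -3.8]
wrist_force: [-0.1, -0.0, 4.2]
grip_width: -0.001
```

```bash
python3 - <<'E'
from h import *
a=[]
for i in range(3):
    s=observe(); a.append(s['wrist_force']); f=grab_frame("wrist")
print(s['eef_pos'],np.round(a,2)); save("w8.png",f,(200,120,400,300),4)
E
```

```text
[0.49078054 0.07889567 0.05889713] [[-0.09 -0.05  4.21]
 [-0.09 -0.56  4.85]
 [-0.93 -0.4   4.23]]
```

>>> servo_tool(rotation=[[0, 0, 0], [0, 0, 0]], offset=[[0.015, 0, 0], [0.015, 0, 0]], gripper=[0, 0])

```text
time_s: 8.62
eef_pos: [0.4907, 0.0789, 0.0583]
tool_rot: [-171.7, 90.0, 97.1]
wrist_force: [-1.2, -0.3, 3.4]
grip_width: -0.002
```

>>> servo_tool(rotation=[[0, 0, 0], [0, 0, 0], [0, 0, 0], [0, 0, 0], [0, 0, 0]], offset=[[-0.1, 0, 0], [-0.3, 0, 0], [-0.9, 0, 0], [-2, 0, 0], [-3, 0, 0]], gripper=[0, 0, 0, 0, 0])

```text
time_s: 9.03
eef_pos: [0.4902, 0.0788, 0.1495]
tool_rot: [-85.0, 89.9, -176.2]
wrist_force: [1.4, -0.0, 1.2]
grip_width: -0.003
```

>>> servo_tool(rotation=[[0, 0, 0], [0, 0, 0], [0, 0, 0], [0, 0, 0], [0, 0, 0]], offset=[[-0.5, -0.5, -1.0], [-1.0, -1.0, -2.1], [-1.5, -1.5, -3.2], [-2, -2, -4.3], [-2.3, -2.4, -5.3]], gripper=[85, 85, 85, 85, 85])

```text
time_s: 9.45
eef_pos: [0.4211, 0.241, 0.2193]
tool_rot: [119.8, 89.9, 28.6]
wrist_force: [0.7, -1.1, 0.6]
grip_width: 0.709
```

>>> servo_tool(rotation=[[0, 0, 0], [0, 0, 0], [0, 0, 0]], offset=[[0, 0, 0], [0, 0, 0], [0, 0, 0]], gripper=[85, 85, 85])

```text
time_s: 9.7
eef_pos: [0.4219, 0.2389, 0.2173]
tool_rot: [-40.3, 90.0, -131.5]
wrist_force: [0.8, -0.6, -0.5]
grip_width: 0.996
```

```bash
python3 - <<'E'
from h import *
import pickle
f={n:grab_frame(n) for n in ("wrist","scene","side")}; pickle.dump(f,open("f9.pkl","wb"))
save("w9.png",f["wrist"]); s=observe(); print(s['eef_pos'],s['grip_width'],s['time_s'])
save("s9.png",f["scene"],(150,220,290,420),3)
save("d9.png",f["side"],(180,150,320,250),5)
E
```

```text
[0.42227485 0.23834615 0.21696734] 0.9952525911999525 9.85
```

View pics/w9.png

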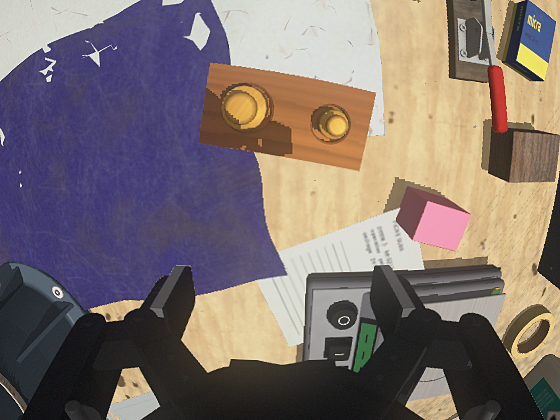

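View pics/s9.png

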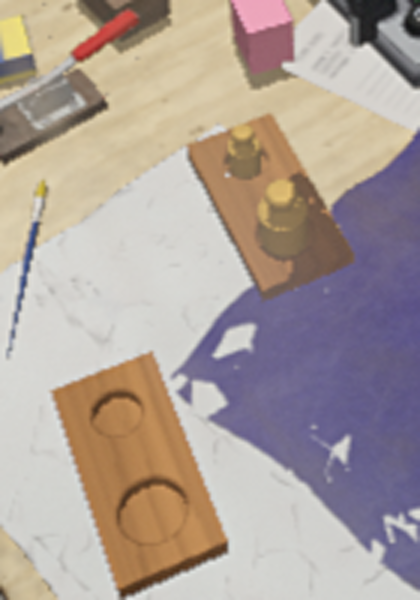

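View pics/d9.png

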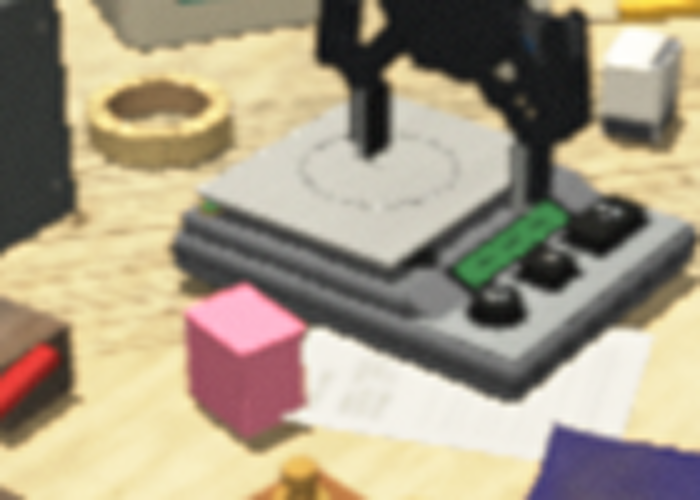

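```bash
python3 - <<'E'
from h import *
import pickle
f=pickle.load(open("f9.pkl","rb")); w=f["wrist"]
c=w["pixels"][50:185,190:390]; cv2.imwrite("pics/w9c.png",cv2.resize(c,None,fx=4,fy=4,interpolation=cv2.INTER_CUBIC))
hsv=cv2.cvtColor(w["pixels"],cv2.COLOR_BGR2HSV)
m=cv2.inRange(hsv,(3,60,30),(28,255,255)); m[:, :195]=0; m[180:]=0;m[:,385:]=0;m[:55]=0
m=cv2.morphologyEx(m,cv2.MORPH_OPEN,np.ones((5,5)))
cs=max(cv2.findContours(m,0,1)[0],key=cv2.contourArea)
b=cv2.boxPoints(cv2.minAreaRect(cs)); print(b, cv2.contourArea(cs))
P=np.array([onz(w,*p,.024,1)[:2] for p in b]);print(P,P.mean(0))
for i in range(4):
    d=P[(i+1)%4]-P[i];print(np.hypot(*d),np.degrees(np.arctan2(d[1],d[0])))
E
```

```text
[[193.81998  169.26    ]
 [209.19998   61.599995]
 [396.93997   88.42    ]
 [381.55997  196.08    ]] 16179.5
[[0.32933322 0.25268343]
 [0.35191743 0.36373964]
 [0.54273172 0.33504584]
 [0.53022037 0.21893755]] [0.43855069 0.29260162]
0.11332929523399957 78.50517234252057
0.1929596625493227 -8.551808690717014
0.11678043136728347 -96.15022751840394
0.20370181816274546 170.4642405678591
```

View pics/w9c.png

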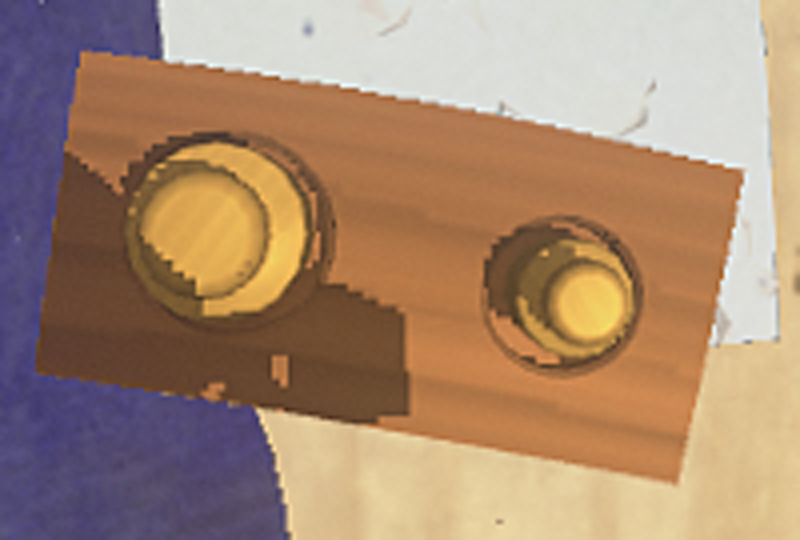

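```bash
python3 - <<'E'
from h import *
import pickle
f=pickle.load(open("f9.pkl","rb")); w=f["wrist"]
o=lambda x,y,z: onz(w,190+x/4,50+y/4,z,1)[:2]
P=np.array([o(*p,.024) for p in [(82,52),(744,170),(678,484),(37,374)]]);C=P.mean(0);print(P.round(4),C)
for i in range(4):
    d=P[(i+1)%4]-P[i];print(np.hypot(*d).round(4),np.degrees(np.arctan2(d[1],d[0])).round(2))
th=np.radians(-9); print("well",C-.04*np.array([np.cos(th),np.sin(th)]))
print("body",o(217,234,.056),"edges",o(126,234,.056),o(310,234,.056),o(217,140,.056),o(217,328,.056))
print("knob",o(203,232,.082),o(138,232,.082),o(269,232,.082))
print("small knob",o(590,301,.066), "small well",o(563,297,.024))
X=np.array([*(C-.04*np.array([np.cos(th),np.sin(th)])),.082]);print([ (proj(f[n],X)).round(1) for n in ("scene","side")])
E
```

```text
[[0.3532 0.3622]
 [0.5198 0.3295]
 [0.5039 0.2469]
 [0.3374 0.2798]] [0.42859644 0.30459553]
0.1698 -11.08
0.0842 -100.89
0.1697 168.83
0.0839 79.16
well [0.3890889 0.3108529]
body [0.38970794 0.3139479 ] edges [0.3688118  0.31501756] [0.41073894 0.31316687] [0.39040198 0.33549048] [0.38889083 0.29234329]
knob [0.3898176  0.31494964] [0.37620178 0.31565067] [0.40347861 0.31438344]
small knob [0.47249761 0.29790447] small well [0.4726565  0.29578586]
[array([245.6, 282.2]), array([262.5, 250.7])]
```

>>> servo_tool(rotation=[[2.5, 0, 0], [5, 0, 0], [7.5, 0, 0], [9.85, 0, 0], [9.85, 0, 0]], offset=[[0.6, -0.3, -0.6], [1.3, -0.6, -1.2], [2.1, -0.9, -1.9], [2.9, -1.1, -2.4], [3.2, -1.14, -2.47]], gripper=[62, 62, 62, 62, 62])

```text
time_s: 10.27
eef_pos: [0.388, 0.3143, 0.1185]
tool_rot: [-48.9, 89.8, -150.1]
wrist_force: [-0.4, -0.6, 0.1]
grip_width: 0.722
```

>>> servo_tool(rotation=[[0, 0, 0], [0, 0, 0], [0, 0, 0]], offset=[[0, 0, 0], [0, 0, 0], [0, 0, 0]], gripper=[62, 62, 62])

```text
time_s: 10.52
eef_pos: [0.3905, 0.3136, 0.1225]
tool_rot: [129.7, 89.9, 28.6]
wrist_force: [0.2, 0.7, -0.2]
grip_width: 0.731
```

```bash
python3 - <<'E'
from h import *
f=grab_frame("wrist");save("w10.png",f); s=observe(); print(s['eef_pos'],s['grip_width'],s['time_s'])
f=grab_frame("side");save("d10.png",f,(190,180,320,300),5)
E
```

```text
[0.39049327 0.31370398 0.12261211] 0.7230622625821959 10.5667
```

View pics/w10.png

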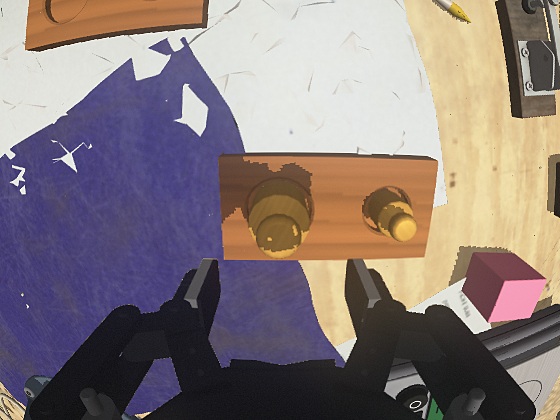

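View pics/d10.png

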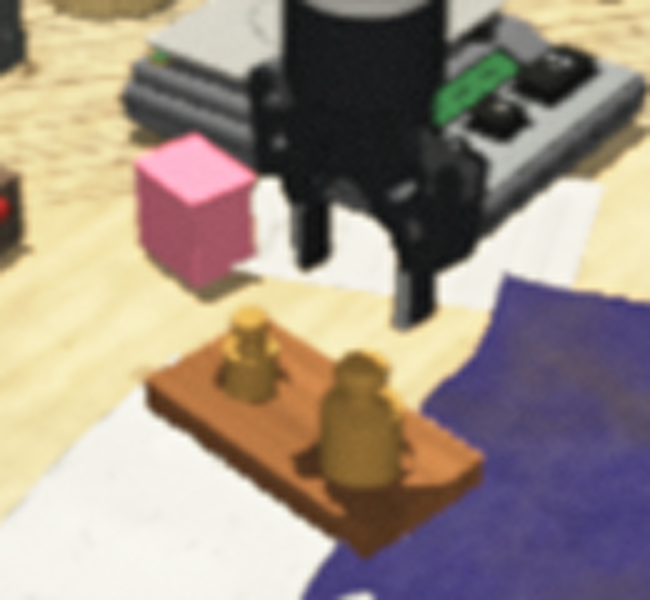

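>>> servo_tool(rotation=[[0, 0, 0], [0, 0, 0], [0, 0, 0], [0, 0, 0], [0, 0, 0]], offset=[[0.6, 0, 0], [1.3, 0, 0], [2, 0, 0], [2.5, 0, 0], [2.65, 0, 0]], gripper=[62, 62, 62, 62, 62])

```text
time_s: 11.03
eef_pos: [0.3892, 0.3134, 0.0408]
tool_rot: [-44.4, 89.9, -145.5]
wrist_force: [-0.3, -0.2, 0.0]
grip_width: 0.723
```

>>> servo_tool(rotation=[[0, 0, 0], [0, 0, 0], [0, 0, 0], [0, 0, 0]], offset=[[0.07, 0, 0], [0.15, 0, 0], [0.15, 0, 0], [0.15, 0, 0]], gripper=[62, 62, 62, 62])

```text
time_s: 11.37
eef_pos: [0.3899, 0.3144, 0.0382]
tool_rot: [134.7, 89.9, 33.6]
wrist_force: [-0.6, 0.5, -0.0]
grip_width: 0.724
```

>>> servo_tool(rotation=[[0, 0, 0], [0, 0, 0], [0, 0, 0], [0, 0, 0], [0, 0, 0]], offset=[[0, 0, 0], [0, 0, 0], [0, 0, 0], [0, 0, 0], [0, 0, 0]], gripper=[36, 36, 36, 36, 36])

```text
time_s: 11.78
eef_pos: [0.3896, 0.3143, 0.0383]
tool_rot: [135.2, 90.0, 34.1]
wrist_force: [-3.0, -2.0, 10.0]
grip_width: 0.47
```

>>> servo_tool(rotation=[[0, 0, 0], [0, 0, 0], [0, 0, 0], [0, 0, 0]], offset=[[0, 0, 0], [0, 0, 0], [-0.1, 0, 0], [-0.1, 0, 0]], gripper=[36, 36, 36, 36])

```text
time_s: 12.12
eef_pos: [0.3894, 0.3142, 0.0407]
tool_rot: [129.1, 90.0, 28.1]
wrist_force: [0.1, 1.4, -4.5]
grip_width: 0.474
```

>>> servo_tool(rotation=[[0, 0, 0], [0, 0, 0], [0, 0, 0], [0, 0, 0], [0, 0, 0]], offset=[[-0.5, 0, 0], [-1.2, 0, 0], [-2.0, 0, 0], [-2.8, 0.2, 0.2], [-3.4, 0.7, 0.6]], gripper=[36, 36, 36, 36, 36])

```text
time_s: 12.53
eef_pos: [0.4058, 0.2931, 0.1438]
tool_rot: [-156.9, 90.0, 102.2]
wrist_force: [1.1, 0.7, -5.1]
grip_width: 0.475
```

>>> servo_tool(rotation=[[0, 0, 0], [0, 0, 0], [0, 0, 0], [0, 0, 0], [0, 0, 0]], offset=[[-0.1, 0.8, 0.7], [-0.1, 1.65, 1.4], [-0.1, 2.5, 2.15], [-0.1, 3.35, 2.9], [-0.1, 4.2, 3.65]], gripper=[36, 36, 36, 36, 36])

```text
time_s: 12.95
eef_pos: [0.5097, 0.1593, 0.1451]
tool_rot: [-66.6, 90.0, -167.7]
wrist_force: [0.3, 0.9, -5.4]
grip_width: 0.467
```

>>> servo_tool(rotation=[[0, 0, 0], [0, 0, 0], [0, 0, 0], [0, 0, 0], [0, 0, 0]], offset=[[0, 0.85, 0.75], [0, 1.7, 1.5], [0, 2.5, 2.2], [0, 3.3, 2.9], [0, 4.0, 3.5]], gripper=[36, 36, 36, 36, 36])

```text
time_s: 13.37
eef_pos: [0.6075, 0.0329, 0.1448]
tool_rot: [-71.4, 89.9, -172.5]
wrist_force: [0.7, 1.6, -5.1]
grip_width: 0.47
```

>>> servo_tool(rotation=[[0, 0, 0], [0, 0, 0], [0, 0, 0], [0, 0, 0], [0, 0, 0]], offset=[[0, 0.5, 0.45], [0, 0.89, 0.76], [0.3, 0.89, 0.76], [0.6, 0.89, 0.76], [0.8, 0.89, 0.76]], gripper=[36, 36, 36, 36, 36])

```text
time_s: 13.78
eef_pos: [0.6275, 0.0078, 0.1194]
tool_rot: [-85.4, 89.8, 173.6]
wrist_force: [-0.3, 0.1, -5.3]
grip_width: 0.473
```

```bash
python3 - <<'E'
from h import *
f=grab_frame("wrist");save("w11.png",f); s=observe(); print(s['eef_pos'],s['grip_width'],s['time_s'])
f=grab_frame("side");save("d11.png",f,(190,110,330,230),5)
E
```

```text
[0.62694553 0.00808124 0.11848456] 0.46526708428670577 13.8333
```

View pics/w11.png

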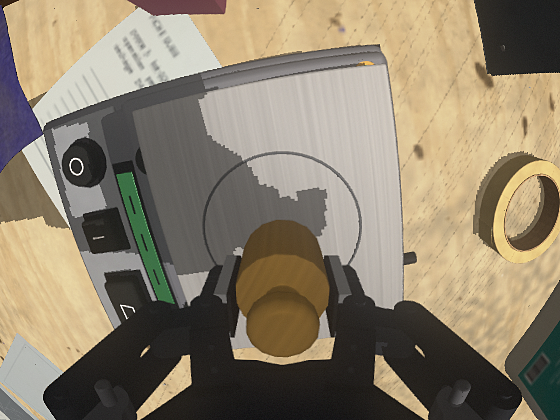

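View pics/d11.png

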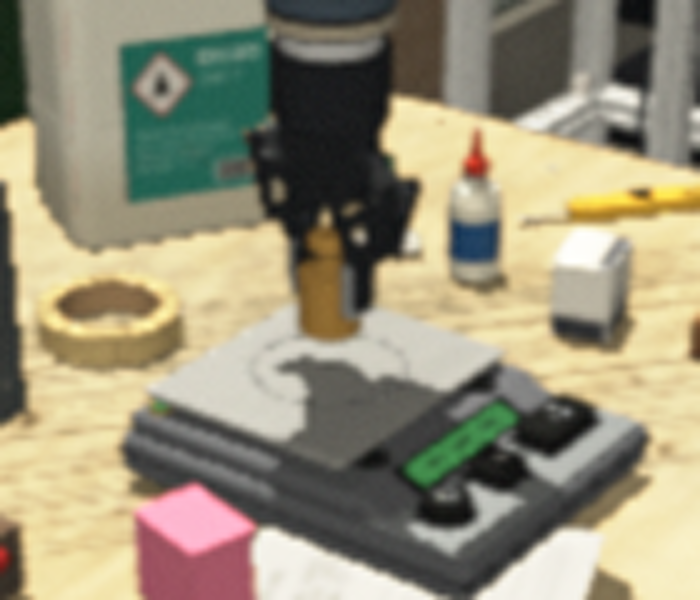

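>>> servo_tool(rotation=[[0, 0, 0], [0, 0, 0], [0, 0, 0], [0, 0, 0], [0, 0, 0]], offset=[[0.3, 0, 0], [0.55, 0, 0], [0.75, 0, 0], [0.85, 0, 0], [0.85, 0, 0]], gripper=[36, 36, 36, 36, 36])

```text
time_s: 14.3
eef_pos: [0.6283, 0.0074, 0.0949]
tool_rot: [-82.6, 89.9, 176.4]
wrist_force: [0.1, -0.2, -5.2]
grip_width: 0.473
```

>>> servo_tool(rotation=[[0, 0, 0], [0, 0, 0], [0, 0, 0], [0, 0, 0], [0, 0, 0]], offset=[[0.04, 0, 0], [0.08, 0, 0], [0.12, 0, 0], [0.15, 0, 0], [0.15, 0, 0]], gripper=[36, 36, 36, 36, 36])

```text
time_s: 14.72
eef_pos: [0.6287, 0.0073, 0.0913]
tool_rot: [-82.1, 90.0, 176.8]
wrist_force: [0.2, 0.9, -5.1]
grip_width: 0.472
```

>>> servo_tool(rotation=[[0, 0, 0], [0, 0, 0], [0, 0, 0], [0, 0, 0]], offset=[[0.02, 0, 0], [0.05, 0, 0], [0.07, 0, 0], [0.07, 0, 0]], gripper=[36, 36, 36, 36])

```text
time_s: 15.05
eef_pos: [0.6289, 0.0073, 0.0894]
tool_rot: [94.6, 90.0, -6.4]
wrist_force: [-1.0, 0.6, -2.6]
grip_width: 0.475
```

>>> servo_tool(rotation=[[0, 0, 0], [0, 0, 0], [0, 0, 0]], offset=[[0.015, 0, 0], [0.03, 0, 0], [0.03, 0, 0]], gripper=[36, 36, 36])

```text
time_s: 15.3
eef_pos: [0.6289, 0.0073, 0.0887]
tool_rot: [93.1, 90.0, -8.0]
wrist_force: [-1.2, 0.5, 0.2]
grip_width: 0.471
```

>>> servo_tool(rotation=[[0, 0, 0], [0, 0, 0], [0, 0, 0], [0, 0, 0], [0, 0, 0]], offset=[[0, 0, 0], [0, 0, 0], [0, 0, 0], [0, 0, 0], [0, 0, 0]], gripper=[46, 52, 58, 64, 64])

```text
time_s: 15.72
eef_pos: [0.6289, 0.0073, 0.0885]
tool_rot: [101.7, 90.0, 0.7]
wrist_force: [-0.4, 0.5, -0.5]
grip_width: 0.751
```

>>> servo_tool(rotation=[[0, 0, 0], [0, 0, 0], [0, 0, 0], [0, 0, 0], [0, 0, 0]], offset=[[-0.3, 0, 0], [-1, 0, 0], [-1.8, 0, 0], [-2.8, 0, 0], [-3.6, 0, 0]], gripper=[64, 64, 64, 64, 64])

```text
time_s: 16.13
eef_pos: [0.629, 0.0073, 0.1991]
tool_rot: [98.2, 89.9, -2.8]
wrist_force: [0.3, -0.1, 0.3]
grip_width: 0.751
```

```bash
python3 - <<'E'
from h import *
f=grab_frame("wrist");save("w12.png",f); s=observe(); print(s['eef_pos'],s['grip_width'],s['time_s'])
f=grab_frame("side");save("d12.png",f,(190,110,330,230),5)
E
```

```text
[0.63087799 0.00720502 0.20394107] 0.7492258341637039 16.1833
```

View pics/w12.png

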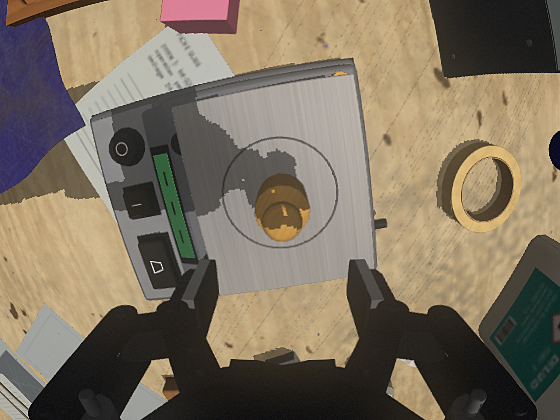

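View pics/d12.png

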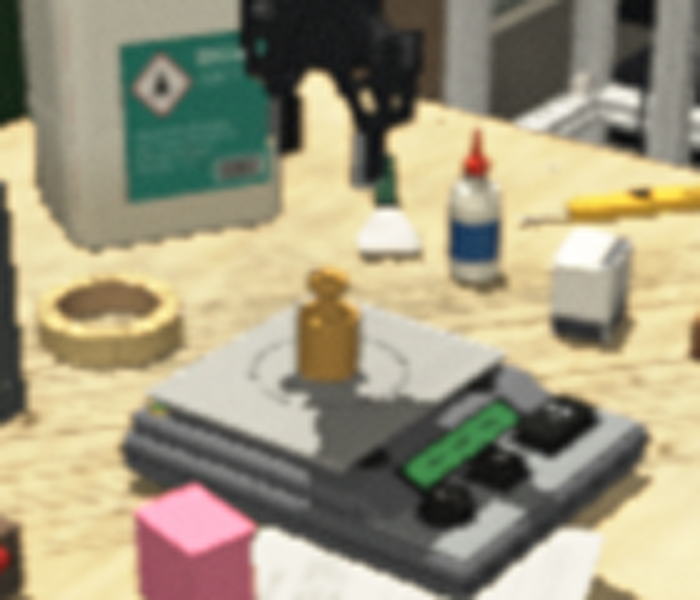

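>>> servo_tool(rotation=[[0, 0, 0], [0, 0, 0], [0, 0, 0], [0, 0, 0], [0, 0, 0]], offset=[[0, -0.8, 0.5], [0, -1.9, 1.2], [0, -3, 1.9], [0.4, -3.9, 2.4], [1.0, -4.27, 2.61]], gripper=[0, 0, 0, 0, 0])

```text
time_s: 16.65
eef_pos: [0.4853, -0.0457, 0.1671]
tool_rot: [73.8, 89.9, -27.3]
wrist_force: [0.7, -0.0, -0.3]
grip_width: 0.039
```

>>> servo_tool(rotation=[[0, 0, 0], [0, 0, 0], [0, 0, 0], [0, 0, 0], [0, 0, 0]], offset=[[0.8, 0, 0], [1.7, 0, 0], [1.7, 0, 0], [1.7, 0, 0], [1.7, 0, 0]], gripper=[0, 0, 0, 0, 0])

```text
time_s: 17.07
eef_pos: [0.4886, -0.045, 0.1164]
tool_rot: [90.4, 89.9, -10.6]
wrist_force: [-0.2, -0.1, 0.8]
grip_width: 0.002
```

```bash
python3 - <<'E'
from h import *
f=grab_frame("wrist");save("w13.png",f); s=observe(); print(s['eef_pos'],s['grip_width'],s['time_s'],proj(f,(.4883,-.0451,.0545),1))
f=grab_frame("side");save("d13.png",f,(190,110,330,230),5)
E
```

```text
[ 0.48885816 -0.04504607  0.11670965] -0.0014544013335249127 17.1167 [280.68945456 227.4100009 ]
```

View pics/w13.png

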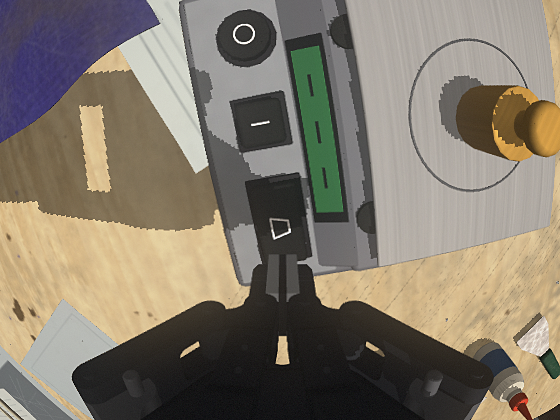

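View pics/d13.png

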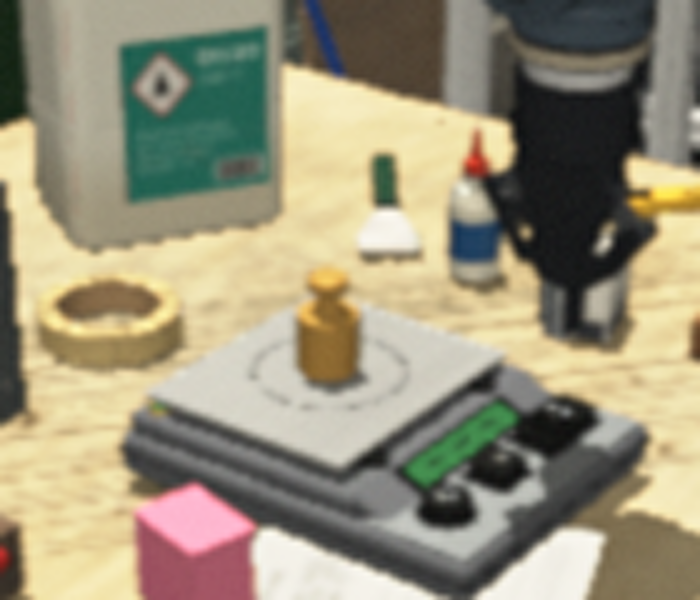

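>>> servo_tool(rotation=[[0, 0, 0], [0, 0, 0], [0, 0, 0], [0, 0, 0], [0, 0, 0]], offset=[[0.4, 0, 0], [0.8, 0, 0], [1.15, 0, 0], [1.35, 0, 0], [1.45, 0, 0]], gripper=[0, 0, 0, 0, 0])

```text
time_s: 17.58
eef_pos: [0.488, -0.0449, 0.0715]
tool_rot: [-90.2, 90.0, 168.7]
wrist_force: [1.1, -1.1, 1.0]
grip_width: -0.002
```

>>> servo_tool(rotation=[[0, 0, 0], [0, 0, 0], [0, 0, 0], [0, 0, 0], [0, 0, 0]], offset=[[0.05, 0, 0], [0.1, 0, 0], [0.15, 0, 0], [0.2, 0, 0], [0.2, 0, 0]], gripper=[0, 0, 0, 0, 0])

```text
time_s: 18.0
eef_pos: [0.4881, -0.045, 0.0659]
tool_rot: [91.8, 90.0, -9.2]
wrist_force: [-0.3, 0.9, 0.0]
grip_width: -0.002
```

>>> servo_tool(rotation=[[0, 0, 0], [0, 0, 0], [0, 0, 0], [0, 0, 0]], offset=[[0.03, 0, 0], [0.06, 0, 0], [0.06, 0, 0], [0.06, 0, 0]], gripper=[0, 0, 0, 0])

```text
time_s: 18.33
eef_pos: [0.488, -0.045, 0.0641]
tool_rot: [-117.6, 90.0, 141.4]
wrist_force: [-0.2, 0.1, -0.2]
grip_width: 0.001
```

>>> servo_tool(rotation=[[0, 0, 0], [0, 0, 0], [0, 0, 0]], offset=[[0.03, 0, 0], [0.06, 0, 0], [0.06, 0, 0]], gripper=[0, 0, 0])

```text
time_s: 18.58
eef_pos: [0.4881, -0.045, 0.0623]
tool_rot: [89.6, 90.0, -11.5]
wrist_force: [-0.5, -0.0, 3.0]
grip_width: -0.003
```

>>> servo_tool(rotation=[[0, 0, 0], [0, 0, 0], [0, 0, 0]], offset=[[0.02, 0, 0], [0.035, 0, 0], [0.035, 0, 0]], gripper=[0, 0, 0])

```text
time_s: 18.83
eef_pos: [0.4881, -0.045, 0.0614]
tool_rot: [83.6, 90.0, -17.5]
wrist_force: [-1.0, 0.7, 4.8]
grip_width: 0.003
```

>>> servo_tool(rotation=[[0, 0, 0], [0, 0, 0], [0, 0, 0]], offset=[[0.02, 0, 0], [0.035, 0, 0], [0.035, 0, 0]], gripper=[0, 0, 0])

```text
time_s: 19.08
eef_pos: [0.4881, -0.045, 0.0603]
tool_rot: [86.1, 90.0, -15.0]
wrist_force: [-1.9, -0.1, 5.5]
grip_width: -0.0
```

>>> servo_tool(rotation=[[0, 0, 0], [0, 0, 0], [0, 0, 0]], offset=[[0.02, 0, 0], [0.035, 0, 0], [0.035, 0, 0]], gripper=[0, 0, 0])

```text
time_s: 19.33
eef_pos: [0.4881, -0.045, 0.0592]
tool_rot: [87.4, 90.0, -13.6]
wrist_force: [-0.5, -0.0, 5.0]
grip_width: 0.0
```

>>> servo_tool(rotation=[[0, 0, 0], [0, 0, 0], [0, 0, 0]], offset=[[0.015, 0, 0], [0.022, 0, 0], [0.022, 0, 0]], gripper=[0, 0, 0])

```text
time_s: 19.58
eef_pos: [0.4881, -0.045, 0.0585]
tool_rot: [91.4, 90.0, -9.7]
wrist_force: [0.3, 0.4, 4.1]
grip_width: -0.0
```

>>> servo_tool(rotation=[[0, 0, 0], [0, 0, 0], [0, 0, 0], [0, 0, 0], [0, 0, 0]], offset=[[-0.1, 0, 0], [-0.4, 0, 0], [-1.3, 0, 0], [-2.6, 0, 0], [-3.9, 0, 0]], gripper=[0, 0, 0, 0, 0])

```text
time_s: 20.0
eef_pos: [0.4871, -0.0448, 0.1768]
tool_rot: [-90.4, 89.9, 168.6]
wrist_force: [1.2, -0.4, -0.4]
grip_width: -0.001
```

```bash
python3 - <<'E'
from h import *
s=observe(); print(s['eef_pos'])
f=grab_frame("side");save("d14.png",f,(190,110,330,230),5)
E
```

```text
[ 0.48709507 -0.04481225  0.17682648]
```

View pics/d14.png

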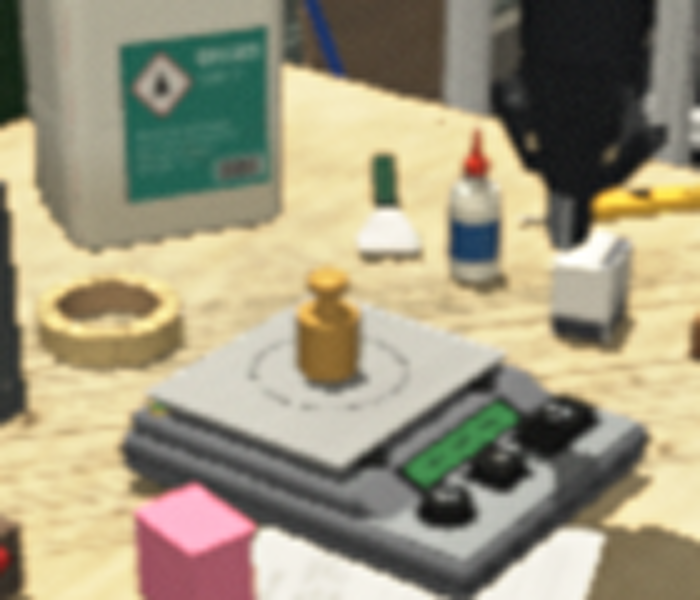

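>>> servo_tool(rotation=[[0, 0, 0], [0, 0, 0], [0, 0, 0], [0, 0, 0], [0, 0, 0]], offset=[[-0.7, 0.7, -0.4], [-0.7, 1.8, -1.1], [-0.7, 2.9, -1.8], [-0.7, 3.9, -2.4], [-0.7, 4.27, -2.61]], gripper=[64, 64, 64, 64, 64])

```text
time_s: 20.47
eef_pos: [0.6316, 0.0089, 0.1968]
tool_rot: [111.5, 89.9, 10.5]
wrist_force: [0.6, 0.1, -0.1]
grip_width: 0.707
```

>>> servo_tool(rotation=[[0, 0, 0], [0, 0, 0], [0, 0, 0], [0, 0, 0], [0, 0, 0]], offset=[[0, 0, 0], [0, 0, 0], [0, 0, 0], [0.3, 0, 0], [0.6, 0, 0]], gripper=[64, 64, 64, 64, 64])

```text
time_s: 20.88
eef_pos: [0.6282, 0.0069, 0.1784]
tool_rot: [96.9, 90.0, -4.2]
wrist_force: [-0.3, -1.0, -0.3]
grip_width: 0.749
```

```bash
python3 - <<'E'
from h import *
f=grab_frame("wrist");save("w15.png",f);s=observe(); print(s['eef_pos'],s['grip_width'],s['time_s'])
E
```

```text
[0.62732313 0.00698129 0.17596533] 0.7474522464947748 20.9333
```

View pics/w15.png

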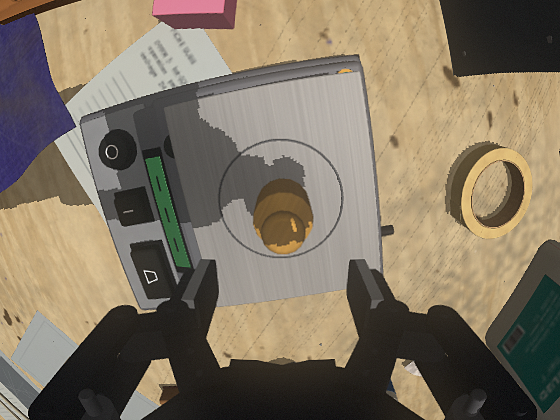

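>>> servo_tool(rotation=[[0, 0, 0], [0, 0, 0], [0, 0, 0], [0, 0, 0], [0, 0, 0]], offset=[[0.6, 0, 0], [1.4, 0, 0], [2.2, 0, 0], [2.7, 0, 0], [2.9, 0, 0]], gripper=[64, 64, 64, 64, 64])

```text
time_s: 21.35
eef_pos: [0.627, 0.0072, 0.0885]
tool_rot: [-82.6, 89.7, 176.3]
wrist_force: [-0.8, 0.1, -1.3]
grip_width: 0.753
```

>>> servo_tool(rotation=[[0, 0, 0], [0, 0, 0], [0, 0, 0]], offset=[[0.05, 0, 0], [0.1, 0, 0], [0.1, 0, 0]], gripper=[64, 64, 64])

```text
time_s: 21.6
eef_pos: [0.6291, 0.0072, 0.0893]
tool_rot: [98.2, 89.9, -2.8]
wrist_force: [-0.0, -0.3, -0.0]
grip_width: 0.75
```

>>> servo_tool(rotation=[[0, 0, 0], [0, 0, 0], [0, 0, 0], [0, 0, 0], [0, 0, 0]], offset=[[0, 0, 0], [0, 0, 0], [0, 0, 0], [0, 0, 0], [0, 0, 0]], gripper=[36, 36, 36, 36, 36])

```text
time_s: 22.02
eef_pos: [0.6292, 0.0073, 0.089]
tool_rot: [98.3, 89.9, -2.7]
wrist_force: [1.1, -1.2, 3.3]
grip_width: 0.476
```

>>> servo_tool(rotation=[[0, 0, 0], [0, 0, 0]], offset=[[0, 0, 0], [0, 0, 0]], gripper=[36, 36])

```text
time_s: 22.18
eef_pos: [0.6291, 0.0073, 0.0888]
tool_rot: [97.6, 89.9, -3.5]
wrist_force: [0.9, -0.1, 3.9]
grip_width: 0.471
```

>>> servo_tool(rotation=[[0, 0, 0], [0, 0, 0], [0, 0, 0], [0, 0, 0], [0, 0, 0]], offset=[[-0.2, 0, 0], [-0.7, 0, 0], [-1.4, 0, 0], [-1.9, -0.2, -0.2], [-2.0, -0.7, -0.6]], gripper=[36, 36, 36, 36, 36])

```text
time_s: 22.6
eef_pos: [0.6129, 0.0281, 0.1507]
tool_rot: [93.3, 89.8, -7.8]
wrist_force: [0.9, -0.1, -4.4]
grip_width: 0.468
```

>>> servo_tool(rotation=[[0, 0, 0], [0, 0, 0], [0, 0, 0], [0, 0, 0], [0, 0, 0]], offset=[[0, -0.8, -0.7], [0, -1.65, -1.4], [0, -2.5, -2.15], [0, -3.35, -2.9], [0, -4.2, -3.65]], gripper=[36, 36, 36, 36, 36])

```text
time_s: 23.02
eef_pos: [0.507, 0.1614, 0.148]
tool_rot: [-67.6, 89.9, -168.7]
wrist_force: [0.9, 0.9, -5.0]
grip_width: 0.469
```

>>> servo_tool(rotation=[[0, 0, 0], [0, 0, 0], [0, 0, 0], [0, 0, 0], [0, 0, 0]], offset=[[0, -0.85, -0.75], [0, -1.7, -1.5], [0, -2.5, -2.2], [0, -3.3, -2.9], [0, -4.0, -3.5]], gripper=[36, 36, 36, 36, 36])

```text
time_s: 23.43
eef_pos: [0.4092, 0.2876, 0.1481]
tool_rot: [-53.8, 89.9, -154.8]
wrist_force: [0.5, 0.4, -5.2]
grip_width: 0.473
```

>>> servo_tool(rotation=[[0, 0, 0], [0, 0, 0], [0, 0, 0], [0, 0, 0], [0, 0, 0]], offset=[[0, -0.5, -0.45], [0, -0.89, -0.74], [0.4, -0.89, -0.74], [0.9, -0.89, -0.74], [1.3, -0.89, -0.74]], gripper=[36, 36, 36, 36, 36])

```text
time_s: 23.85
eef_pos: [0.3883, 0.3134, 0.1085]
tool_rot: [-45.4, 89.9, -146.4]
wrist_force: [-0.1, -0.3, -5.7]
grip_width: 0.471
```

>>> servo_tool(rotation=[[0, 0, 0], [0, 0, 0], [0, 0, 0]], offset=[[0.3, 0, 0], [0.5, 0, 0], [0.5, 0, 0]], gripper=[36, 36, 36])

```text
time_s: 24.1
eef_pos: [0.3887, 0.3131, 0.0934]
tool_rot: [-45.3, 89.9, -146.4]
wrist_force: [-0.1, 0.2, -5.0]
grip_width: 0.466
```

```bash
python3 - <<'E'
from h import *
f=grab_frame("wrist");save("w16.png",f);s=observe(); print(s['eef_pos'],s['grip_width'],s['time_s'])
f=grab_frame("side");save("d16.png",f,(200,200,320,300),6)
f=grab_frame("scene");save("s16.png",f,(190,220,290,330),5)
E
```

```text
[0.38907615 0.31330552 0.09411833] 0.4700533348666173 24.15
```

View pics/w16.png

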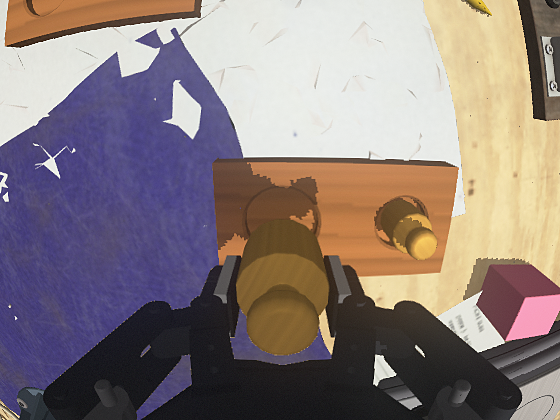

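View pics/d16.png

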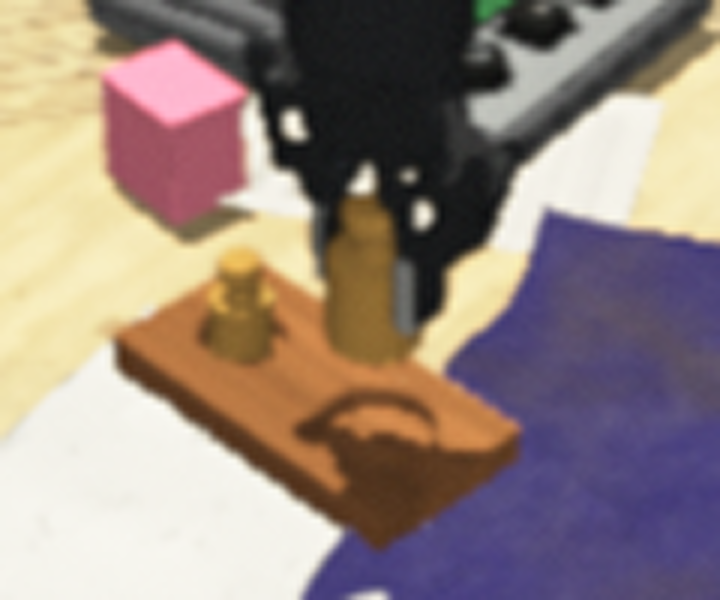

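View pics/s16.png

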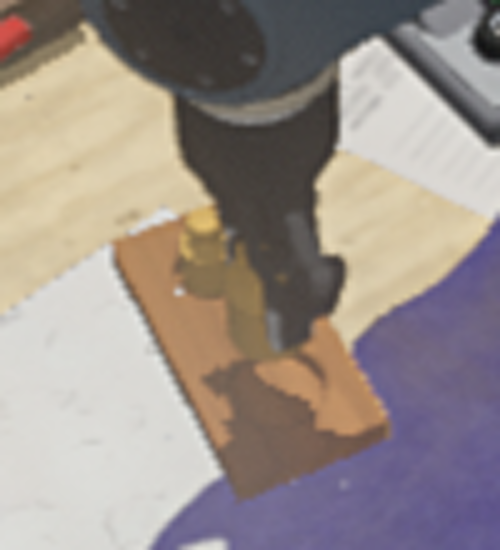

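```bash
python3 - <<'E'
from h import *
f=grab_frame("wrist");save("w17.png",f,(200,150,370,290),4.5);s=observe(); print(s['eef_pos'])
a=np.linspace(0,2*np.pi,40)
im=f["pixels"].copy()
for (cx,cy),col in (((.3893,.3123),(0,0,255)),):
    for t in a:
        q=proj(f,(cx+.025*np.cos(t),cy+.025*np.sin(t),.024),1); cv2.circle(im,tuple(int(round(c*16)) for c in q),10,col,-1,shift=4)
cv2.imwrite("pics/w17.png",cv2.resize(im[150:290,200:370],None,fx=4.5,fy=4.5))
E
```

```text
[0.38962646 0.31370308 0.09505842]
```

View pics/w17.png

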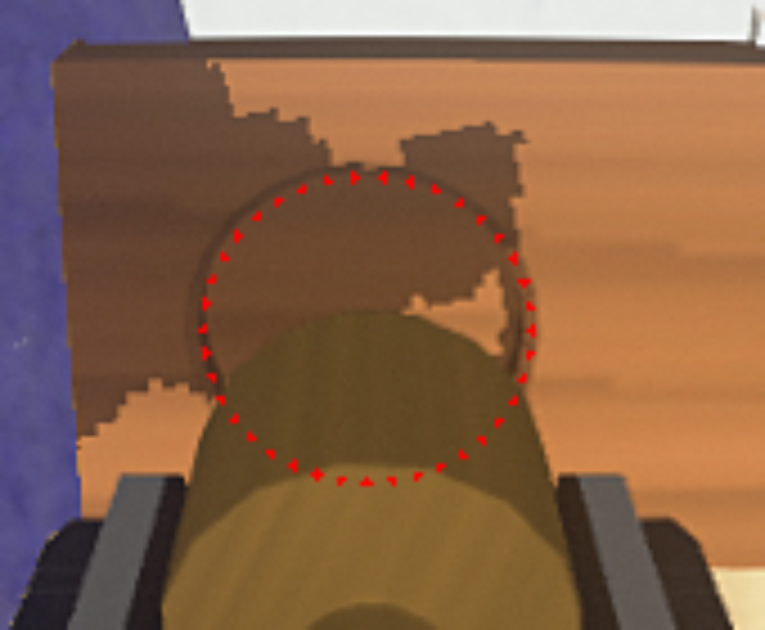

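>>> servo_tool(rotation=[[0, 0, 0], [0, 0, 0], [0, 0, 0], [0, 0, 0], [0, 0, 0]], offset=[[0.4, 0, 0], [0.8, 0, 0], [1.15, 0, 0], [1.3, 0, 0], [1.35, 0, 0]], gripper=[36, 36, 36, 36, 36])

```text
time_s: 24.72
eef_pos: [0.3891, 0.3134, 0.0534]
tool_rot: [-46.9, 89.9, -147.9]
wrist_force: [-0.2, 0.1, -5.2]
grip_width: 0.468
```

>>> servo_tool(rotation=[[0, 0, 0], [0, 0, 0], [0, 0, 0], [0, 0, 0], [0, 0, 0]], offset=[[0.1, 0, 0], [0.2, 0, 0], [0.3, 0, 0], [0.36, 0, 0], [0.36, 0, 0]], gripper=[36, 36, 36, 36, 36])

```text
time_s: 25.13
eef_pos: [0.3892, 0.3135, 0.0429]
tool_rot: [-46.4, 90.0, -147.4]
wrist_force: [-0.9, -1.0, -4.8]
grip_width: 0.47
```

In the well without touching the rim; now slowly to the floor.

>>> servo_tool(rotation=[[0, 0, 0], [0, 0, 0], [0, 0, 0], [0, 0, 0], [0, 0, 0]], offset=[[0.03, 0, 0], [0.06, 0, 0], [0.1, 0, 0], [0.13, 0, 0], [0.13, 0, 0]], gripper=[36, 36, 36, 36, 36])

```text
time_s: 25.55
eef_pos: [0.3894, 0.3136, 0.0395]
tool_rot: [134.1, 90.0, 33.0]
wrist_force: [-1.2, -1.2, 0.3]
grip_width: 0.471
```

>>> servo_tool(rotation=[[0, 0, 0], [0, 0, 0], [0, 0, 0]], offset=[[0.015, 0, 0], [0.03, 0, 0], [0.03, 0, 0]], gripper=[36, 36, 36])

```text
time_s: 25.8
eef_pos: [0.3894, 0.3137, 0.0394]
tool_rot: [138.5, 90.0, 37.5]
wrist_force: [-5.6, -5.2, 14.7]
grip_width: 0.467
```

Floor contact at the expected height. Releasing and rising.

>>> servo_tool(rotation=[[0, 0, 0], [0, 0, 0], [0, 0, 0], [0, 0, 0], [0, 0, 0]], offset=[[-0.04, 0, 0], [-0.04, 0, 0], [-0.04, 0, 0], [-0.04, 0, 0], [-0.04, 0, 0]], gripper=[36, 46, 54, 62, 62])

```text
time_s: 26.22
eef_pos: [0.3895, 0.3137, 0.0396]
tool_rot: [135.0, 90.0, 33.9]
wrist_force: [0.5, 0.4, 0.7]
grip_width: 0.728
```

>>> servo_tool(rotation=[[0, 0, 0], [0, 0, 0], [0, 0, 0], [0, 0, 0], [0, 0, 0]], offset=[[-0.2, 0, 0], [-0.8, 0, 0], [-1.8, 0, 0], [-2.8, 0, 0], [-3.8, 0, 0]], gripper=[62, 62, 62, 62, 62])

```text
time_s: 26.63
eef_pos: [0.3891, 0.3134, 0.1552]
tool_rot: [-44.3, 90.0, -145.3]
wrist_force: [-0.3, -0.2, 0.4]
grip_width: 0.725
```

>>> servo_tool(rotation=[[0, 0, 0], [0, 0, 0], [0, 0, 0], [0, 0, 0], [0, 0, 0]], offset=[[-1, 0, 0.4], [-2, 0, 0.9], [-2.5, 0, 1.3], [-2.5, 0, 1.5], [-2.5, 0, 1.5]], gripper=[62, 62, 62, 62, 62])

```text
time_s: 27.05
eef_pos: [0.3806, 0.2687, 0.2292]
tool_rot: [128.2, 89.9, 27.1]
wrist_force: [-0.5, -0.4, -0.1]
grip_width: 0.728
```

```bash
python3 - <<'E'
from h import *
f=grab_frame("wrist");save("w18.png",f);s=observe(); print(s['eef_pos'],s['grip_width'],s['time_s'])
f=grab_frame("side");save("d18.png",f,(170,110,390,290),3.6)
f=grab_frame("scene");save("s18.png",f,(190,120,390,330),2.8)
E
```

```text
[0.38048922 0.2691103  0.22824854] 0.7255056225206612 27.1
```

View pics/w18.png

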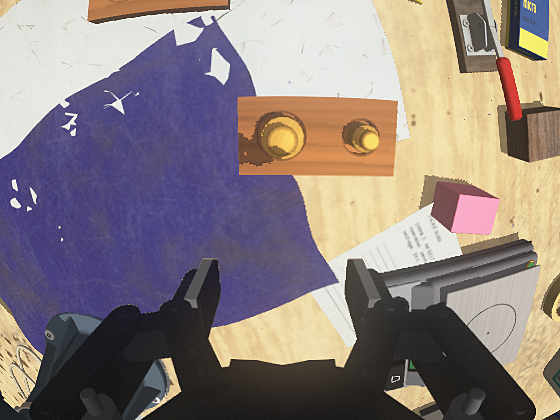

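View pics/d18.png

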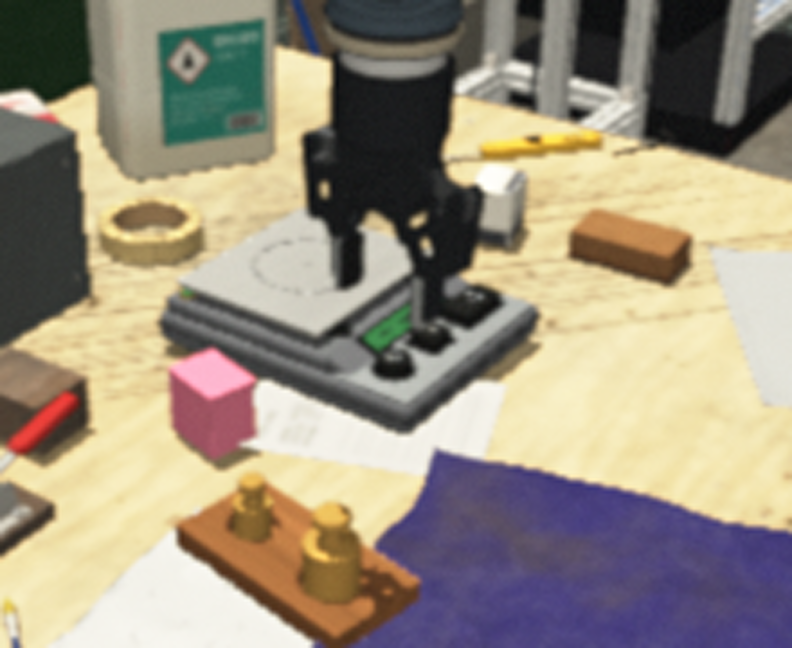

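View pics/s18.png

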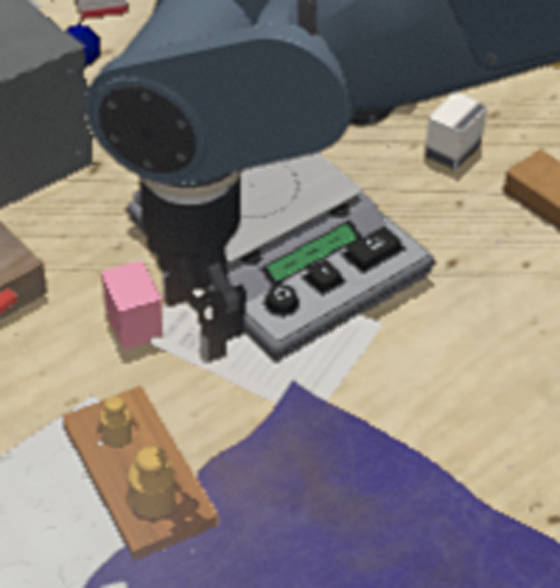

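The large weight is upright in its well (wrist 283,137) and the small one is untouched. The carton stands on the bench (side crop 500,205), the keys are up and the robot touches nothing.

```bash
python3 -c "
from cell import *
print(hand_in())"
```

```text
the job is handed in; nothing more can be done
None
```

The scale calibration was done in the order asked and handed in at about 27 s of the 72 s allowed. `hand_in()` gives no verdict, so the result below rests on my own readings and pictures.

- **Carton:** moved off the pan and standing on the bench at about (0.585, -0.265).
- **Zero key:** pressed to about 4.7 mm. The force rose to about 5.3 N and fell to 3.4 N at the click, then I released it.
- **Large weight on the pan:** set down gently inside the ring, about 1–2 mm from its centre by the TCP reading, and let go of.
- **Span key:** pressed to about 4.5 mm. The force rose to 5.5 N and fell to 4.1 N, then I released it.
- **Weight put back:** the large weight is upright in its own well, in the right-hand block (the one with the weights in it).

**Last checks:** in the final pictures both weights are upright, the carton is standing and the keys look up. The pan is empty, the other things look unmoved, and the gripper is clear of everything.

**Readings that disagreed or were less certain:**
- The camera views differed by 1–2.5 mm on the scale and the well, within the tolerances.
- Key travel is inferred from the TCP height and the force, not read directly; both presses stayed about 2 mm short of the 6.5 mm limit.
- When the carton and the weight were set down on a hard surface, the force briefly reached about 15 N, under the 40 N limit.

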